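# Set the ceramic plates home in their squares

### The arm

A 7-joint arm with a two-finger parallel gripper is mounted at the origin on a cart in front of the work surface, level with it; the furniture and walls round the work are solid. World frame = base frame: x ahead of the robot, y to its left, z up, the work surface at z = 0. Lengths are in m, angles in degrees, forces in N, time in s.
With the tool pointing down it reaches from about 0.425 to 0.875 m from the base axis. Payload 4.7 kg.
Tool frame: the origin (TCP) lies at the very end of the fingers, on their centre line; the grasp point (between the pads) lies 19 mm behind it; z points along the fingers, y is the direction in which the jaws open and shut (so a half turn about z gives the same grasp; the last joint's range is limited). The gripper opens to 87 mm and grips with 3 to 60 N. Pads are 19 mm wide; open, the fingers measure 117 mm over their backs; the gripper's body (75 mm by 190 mm) begins 51 mm behind the grasp point.
Start: joints at [-66.515, 18.392, -4.016, 83.108, 1.295, 78.541, -3.26], TCP at [0.251, 0.6, 0.192] pointing down, gripper open.
Joint ranges: [-163.93, 163.93], [-17.29, 119.83], [-79.2, 71.16], [3.27, 140.29], [-89.18, 269.18], [5.43, 117.66], [-154.24, 154.24]. Speed limits (degrees/s): [147.25, 147.25, 180, 180, 180, 180, 180].

### API

Orientations are given as [roll, pitch, yaw] about the fixed x, y, z axes, in that order (R = Rz(yaw) Ry(pitch) Rx(roll)).
In Python, from cell import monitor, imaging, ticket, spot_in, pinpoint gives the robot as it stands.
- The arm moves only by the tool servo_tool, never from a script. Its argument "targets" is a list of rows, each a list of 5 numbers: the opening in per cent of the stroke, from 0 (shut) to 100 (fully open), then the shift along the tool's x, y, z in m, then the turn about the tool's z in rad. In form: [[grip, dx, dy, dz, turn], ...]. A call has 1 to 5 rows; each row is the pose to reach, as a shift and turn from the pose commanded when the call began, along the tool's axes at that moment; what a row does not reach only later rows make up. A row lasts 1/8 s, in which the tool goes at most 62.5 mm and 10.7 degrees, less where a joint would pass 70% of its speed; a pose out of reach is approached as far as the arm can. A call with a gripper value outside its range is refused whole. The fingers move at their own pace and stop on an object; "grip_force" is the grip in N (left out, the last holds). Time passes only in rows, so rows that repeat a pose let the fingers close. It gives the time, the measured TCP pose, the force and the opening at its end, in the units of the state.
- monitor.get_obs(): the state, without advancing time (a new reading comes with each control period).
- imaging.read_camera(name): name is "scene" or "top" or "wrist"; returns a dict with "frame" (420x560x3 uint8, blue, green, red), "depth" (420x560 float32, m along the optical axis (not along the pixel's ray), 0 where there is no reading), "K" (3x3 intrinsics, pixels), "world_from_camera" (4x4, takes a point from camera to world coordinates). Camera axes: x right, y down, z forward; pixel columns grow to the right and rows downward; lengths in m; the calibration is good to about 2 mm. A picture is of the moment at which its call begins.
- ticket.sign_off(): hands the job in, once; it reports no verdict.
Trained networks look in the newest picture that a camera, given by its name, has taken for a name from the list of things; names that differ only in an ending like _2 or _b are one class to them, and where a whole thing is asked for, a point or a joint stands for the part that bears it (a point fixed in the world has none). Each returns a list of dicts, best first, with "confidence" (0 to 1); they miss things now and then, are a little off and sometimes report something else, mostly with a low value. They report only what shows in the picture. A call takes as long as a camera call.
- spot_in(camera, label): "at" ([column, row] in pixels, amid what is visible of it).
- pinpoint(camera, label): "at" ([column, row] in pixels: a listed point, or the origin of a listed thing).
The state is a dict: "time_s": time; "qpos": joint angles; "joint_velocities": joint speeds; "effort": joint torques, N m; "tool_pos": TCP position; "tool_rot": TCP orientation; "force": force on the tool from outside, world axes, zero at the start; "wrist_torque": the same for the moment, N m; "grip_width": finger opening in m.
Only numpy, scipy, OpenCV 4.12 (cv2) and the standard library are available. Lean on these libraries where they do the work, as an engineer would, in place of code of your own. Each camera call takes 0.05 s, during which the arm holds its last target.

### The job

Take the pusher and first dip its foot well down into the tip-cleaning cup, then, with the held pusher only and never with the gripper, gently nudge every ceramic plate that is there into the corner of its own setting square, until both edges lie flush against the two arms. When all the plates are home, dip the foot in the cup again and stand the pusher upright on its rest pad. The cup stays upright, the other things on the bench stay where they are, and all the plates must still be home at the end.

Things in the scene. Friction and masses are not known exactly. Their poses are not given: they have to be found in the camera images.
- plate_1: plate 1 (may be absent): flat white ceramic plate 60 x 45 x 6 mm, 50 g, lying loose on the worktop near the inner corner of setting square 1. Origin: centre of its underside; x along its 60 mm side, y along its 45 mm side, z up. It starts 15 to 35 mm short of home along the square's x and 15 to 30 mm short along its y, turned up to 0.3 rad. Home in the corner its origin lies at about (-30, -22.5, 0) mm in square 1's frame, its x along the square's x (either way round)
- plate_2: plate 2 (may be absent): flat white ceramic plate 60 x 45 x 6 mm, 50 g, lying loose on the worktop near the inner corner of setting square 2. Origin: centre of its underside; x along its 60 mm side, y along its 45 mm side, z up. It starts 15 to 35 mm short of home along the square's x and 15 to 30 mm short along its y, turned up to 0.3 rad. Home in the corner its origin lies at about (-30, -22.5, 0) mm in square 2's frame, its x along the square's x (either way round)
- plate_3: plate 3 (may be absent): flat white ceramic plate 60 x 45 x 6 mm, 50 g, lying loose on the worktop near the inner corner of setting square 3. Origin: centre of its underside; x along its 60 mm side, y along its 45 mm side, z up. It starts 15 to 35 mm short of home along the square's x and 15 to 30 mm short along its y, turned up to 0.3 rad. Home in the corner its origin lies at about (-30, -22.5, 0) mm in square 3's frame, its x along the square's x (either way round)
- square_1: setting square 1: L of aluminium bar, 12 x 12 mm section, fixed to the worktop, with dark screw heads on top. Origin: the inner corner, at worktop height. One arm runs 95 mm from the corner along its -x, its inner face being the plane y = 0; the other runs 90 mm along its -y, its inner face being x = 0. The plate belongs inside the L, in the quadrant x < 0, y < 0. z up; the squares are turned up to 0.35 rad. A square without a plate stays empty
- square_2: setting square 2: L of aluminium bar, 12 x 12 mm section, fixed to the worktop, with dark screw heads on top. Origin: the inner corner, at worktop height. One arm runs 95 mm from the corner along its -x, its inner face being the plane y = 0; the other runs 90 mm along its -y, its inner face being x = 0. The plate belongs inside the L, in the quadrant x < 0, y < 0. z up; the squares are turned up to 0.35 rad. A square without a plate stays empty
- square_3: setting square 3: L of aluminium bar, 12 x 12 mm section, fixed to the worktop, with dark screw heads on top. Origin: the inner corner, at worktop height. One arm runs 95 mm from the corner along its -x, its inner face being the plane y = 0; the other runs 90 mm along its -y, its inner face being x = 0. The plate belongs inside the L, in the quadrant x < 0, y < 0. z up; the squares are turned up to 0.35 rad. A square without a plate stays empty
- pusher: the pusher: hand tool 112 mm tall, 80 g, that stands by itself: round grey plastic foot 26 mm in diameter and 14 mm high, and above it an upright square aluminium stem 14 x 14 mm up to the top, with thin dark grip rings 52 to 76 mm above the underside. Origin: centre of the underside of the foot (this is its tip); z up the stem; x and y square to the stem's faces. It starts standing on the pad
- cup: the tip-cleaning cup: small open round steel cup with a dry felt on its floor, outer diameter 68 mm, 42 mm high, wall 4 mm, inner floor 6 mm above its underside, 0.4 kg, loose. Origin: centre of its underside, z up
- pad: rest pad of the pusher: black rubber disc 64 mm in diameter, 4 mm thick, fixed on the worktop. Origin: centre of its underside, z up
- lab_timer: bystander: countdown timer 62 x 62 x 18 mm lying flat. Origin: centre of its underside
- forceps: bystander: steel forceps 17 x 118 x 9 mm lying flat, long side along its y. Origin: centre of its underside
- specimen_cup: bystander: lidded specimen cup, 53 mm in diameter, 66 mm high. Origin: centre of its underside

How it is judged:
By the outcome, as a careful person would: the job done as asked, in the order asked, and still so for the second after the job is handed in, with the robot touching nothing.
Of plate_1, plate_2, plate_3 only 2 to 3 are there at a start; the rules pass over those that are not, and their reading is None.
At some moment in a run one of plate_1, plate_2, plate_3 may be knocked a few centimetres aside while the robot is not near it.
Once in a run the grip may slacken for a moment while it holds something.
It also fails if it takes over 210 s, if anything falls off the work surface, if the arm or the gripper's body presses on something with over 40 N, if the wrist force passes 120 N, or if a joint passes its speed limit or range.

## Working session

There is one attempt and no reset: what is moved stays moved. The work goes in short steps, Python scripts to look and compute and a tool call to move; the robot and the scene stay as the last step left them, time stands still between calls to the robot, and variables do not carry over. Pictures are saved under pics/ and viewed, and the job is handed in when it is done.

Besides the shell and the picture viewer there is one more tool, called after "Call:" by a JSON object that holds its "name" and its "arguments". servo_tool: Moves the arm, as the interface text tells. Its arguments: {"type":"object","properties":{"targets":{"type":"array","items":{"type":"array","items":{"type":"number"}}},"grip_force":{"type":"number"}},"required":["targets"]}

```bash
ls; mkdir -p pics; cat > h.py <<'E'
import numpy as np, cv2
from cell import monitor, imaging, ticket, spot_in, pinpoint
def snap(cam,name=None):
    d=imaging.read_camera(cam)
    if name: cv2.imwrite('pics/'+name+'.png',d['frame'])
    return d
def px2w(d,u,v,z=None):
    """pixel -> world, by plane z or by depth"""
    K=d['K'];T=d['world_from_camera']
    r=np.array([(u-K[0,2])/K[0,0],(v-K[1,2])/K[1,1],1.])
    if z is None:
        return T[:3,:3]@(r*d['depth'][int(round(v)),int(round(u))])+T[:3,3]
    w=T[:3,:3]@r
    return T[:3,3]+w*(z-T[2,3])/w[2]
def w2px(d,p):
    T=np.linalg.inv(d['world_from_camera']);q=T[:3,:3]@np.asarray(p)+T[:3,3];q=d['K']@q
    return q[:2]/q[2]
E
python3 - <<'E'
from h import *
o=monitor.get_obs();print(o['time_s'],o['tool_pos'],o['tool_rot'],o['grip_width'])
for c in ['top','scene']:
    d=snap(c,c+'0');print(c,d['world_from_camera'].round(3).tolist(),d['K'].round(1).tolist())
    for l in ['plate_1','square_1','pusher','cup','pad','lab_timer','forceps','specimen_cup']:
        for f in (spot_in,pinpoint):
            print(l,f.__name__,[(np.round(x['at'],1).tolist(),round(x['confidence'],2),px2w(d,*x['at']).round(3).tolist()) for x in f(c,l)])
E
```

```text
pics
0.0 [0.25043174 0.59916698 0.19138005] [-1.79892781e+02  7.60012021e-03  1.57324763e+02] 0.08744403312973667
top [[-0.011, -0.994, 0.111, 0.349], [-1.0, 0.014, 0.026, -0.04], [-0.027, -0.11, -0.994, 1.552], [0.0, 0.0, 0.0, 1.0]] [[510.1, 0.0, 285.3], [0.0, 510.1, 194.1], [0.0, 0.0, 1.0]]
plate_1 call [([345.9, 159.6], 0.84, [0.623, -0.186, 0.014]), ([197.5, 168.0], 0.57, [0.606, 0.27, 0.005])]
plate_1 call [([196.7, 166.8], 0.85, [0.609, 0.272, 0.009]), ([276.0, 167.3], 0.6, [0.603, 0.028, 0.013]), ([344.2, 157.9], 0.56, [0.631, -0.182, 0.002])]
square_1 call [([181.2, 151.9], 0.62, [0.656, 0.32, 0.012]), ([262.9, 149.7], 0.54, [0.659, 0.067, 0.012]), ([339.1, 139.8], 0.52, [0.686, -0.167, 0.009])]
square_1 call [([260.3, 152.0], 0.71, [0.652, 0.076, 0.008]), ([335.1, 142.7], 0.7, [0.68, -0.156, -0.003]), ([177.7, 151.7], 0.64, [0.657, 0.331, 0.009])]
pusher call [([227.1, 219.1], 0.61, [0.443, 0.169, 0.074])]
pusher call [([228.7, 217.2], 0.48, [0.45, 0.167, 0.049])]
cup call [([329.6, 219.8], 0.87, [0.441, -0.133, 0.009])]
cup call [([328.5, 220.1], 0.78, [0.44, -0.13, -0.001]
[... 1392 characters left out ...]
])]
cup call [([312.7, 255.1], 0.92, [0.445, -0.139, 0.004])]
pad call [([211.6, 217.9], 0.5, [0.434, 0.143, 0.009])]
pad call [([212.6, 215.1], 0.63, [0.448, 0.15, 0.003])]
lab_timer call [([424.1, 280.6], 0.9, [0.484, -0.396, 0.014])]
lab_timer call [([420.9, 280.7], 0.72, [0.483, -0.39, 0.012])]
forceps call [([413.6, 229.9], 0.58, [0.636, -0.336, -0.001]), ([386.9, 318.5], 0.58, [0.327, -0.349, 0.062]), ([210.5, 218.0], 0.28, [0.437, 0.149, 0.002])]
forceps call [([416.7, 231.0], 0.61, [0.639, -0.344, -0.005])]
specimen_cup call [([388.0, 317.0], 0.94, [0.329, -0.35, 0.065])]
specimen_cup call [([383.2, 329.3], 0.88, [0.316, -0.35, 0.035]), ([355.9, 214.6], 0.16, [0.617, -0.187, 0.003])]
```

```bash
python3 - <<'E'
import cv2
im=cv2.imread('pics/top0.png')
cv2.imwrite('pics/top0c.png',cv2.resize(im[100:270,140:440],None,fx=2.66,fy=2.66,interpolation=cv2.INTER_CUBIC))
E
```

```text
(no output)
```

View pics/top0c.png

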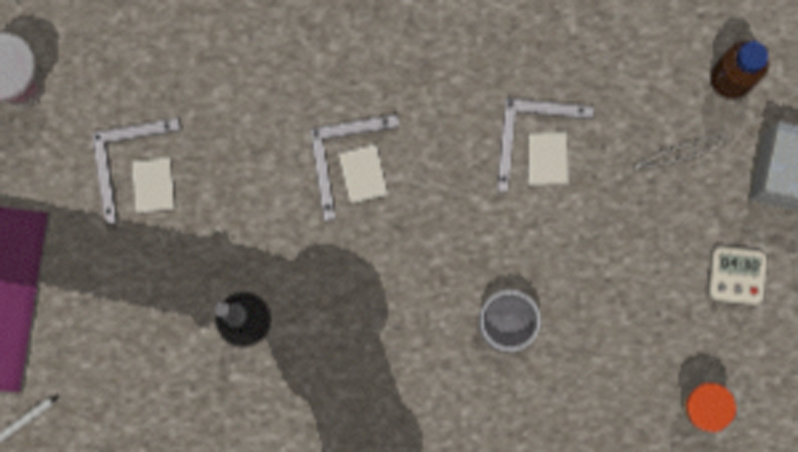

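View pics/scene0.png

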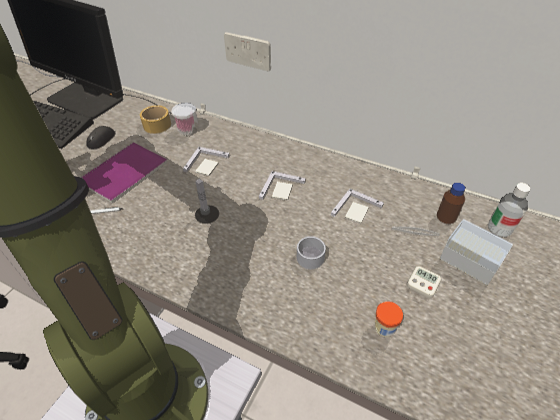

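```bash
python3 - <<'E'
from h import *
d=snap('wrist','w0')
o=monitor.get_obs();T=d['world_from_camera'];print(T.round(3),d['K'].round(1))
print('cam-TCP',T[:3,3]-o['tool_pos'])
d=snap('top')
# refine blobs in top: arms & plates
for n,(u,v) in dict(pad=(231,219.5)).items():print(n,px2w(d,u,v,0.004),px2w(d,226,216.5,0.11))
E
```

```text
[[ 0.386  0.889  0.244  0.184]
 [ 0.922 -0.372 -0.103  0.627]
 [-0.001  0.265 -0.964  0.384]
 [ 0.     0.     0.     1.   ]] [[322.9   0.  275.4]
 [  0.  322.9 209.5]
 [  0.    0.    1. ]]
cam-TCP [-0.06660518  0.02712582  0.19186808]
pad [0.44576533 0.16669754 0.004     ] [0.44784148 0.16677652 0.11      ]
```

View pics/w0.png

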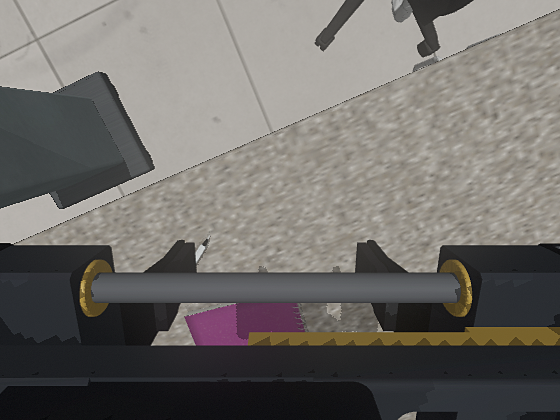

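Call:
{"name": "servo_tool", "arguments": {"targets": [[100, -0.306, -0.3425, 0, 0.9], [100, -0.306, -0.3425, 0, 0.9], [100, -0.306, -0.3425, 0, 0.9], [100, -0.306, -0.3425, 0, 0.9], [100, -0.306, -0.3425, 0, 0.9]], "grip_force": 30}}

```text
time_s: 2.42
tool_pos: [0.3535, 0.3026, 0.1928]
tool_rot: [179.9, -0.0, 105.5]
force: [0.3, -0.3, -0.6]
grip_width: 0.087
```

```bash
cat >> h.py <<'E'
def plan(x,y,z,yaw=None):
    o=monitor.get_obs();p=np.array(o['tool_pos']);r=np.radians(o['tool_rot'])
    from scipy.spatial.transform import Rotation as R
    M=R.from_euler('xyz',r).as_matrix()
    d=M.T@(np.array([x,y,z])-p)
    t=None if yaw is None else (np.radians(o['tool_rot'][2]-yaw)+np.pi)%(2*np.pi)-np.pi
    print('t',round(o['time_s'],2),'at',p.round(4),'rot',np.round(o['tool_rot'],1),'shift',d.round(4),'turn',None if t is None else round(t,4))
E
python3 -c "
from h import *
plan(.40,.165,.192,0);print(monitor.get_obs()['qpos'])"
```

```text
t 2.42 at [0.3535 0.3026 0.1928] rot [179.9  -0.  105.5] shift [-0.145   0.0082  0.0007] turn 1.8406
[-53.56908595  -4.53899207   9.25804902 108.48292497   0.7435684
  75.93178942 -29.06141658]
```

Call:
{"name": "servo_tool", "arguments": {"targets": [[100, -0.145, 0.008, 0, 0.9], [100, -0.145, 0.008, 0, 0.9], [100, -0.145, 0.008, 0, 0.9], [100, -0.145, 0.008, 0, 0.9], [100, -0.145, 0.008, 0, 0.9]]}}

```text
time_s: 3.05
tool_pos: [0.4001, 0.1667, 0.1928]
tool_rot: [-180.0, -0.1, 53.8]
force: [0.1, 0.2, -0.5]
grip_width: 0.0872
```

Call:
{"name": "servo_tool", "arguments": {"targets": [[100, 0, 0, 0, 0.9], [100, 0, 0, 0, 0.9], [100, 0, 0, 0, 0.9], [100, 0, 0, 0, 0.9], [100, 0, 0, 0, 0.9]]}}

```text
time_s: 3.68
tool_pos: [0.4, 0.1671, 0.1927]
tool_rot: [-180.0, -0.0, 2.3]
force: [-1.0, 0.6, -0.1]
grip_width: 0.0869
```

```bash
python3 -c "
from h import *
plan(.40,.165,.192,0);print(monitor.get_obs()['qpos'])
d=snap('wrist','w1')
for f in (spot_in,pinpoint):
  for l in ('pusher','pad'): print([(x['at'],x['confidence'],px2w(d,*x['at'])) for x in f('wrist',l)])
"
```

```text
t 3.67 at [0.4    0.1671 0.1927] rot [-180.    -0.     2.3] shift [-0.0001  0.0021  0.0007] turn 0.0405
[ -38.50707927   -8.77862956   11.15808987  112.15117884    1.73527841
   76.4382253  -115.55978203]
[([270.7, 140.1], 0.75, array([0.45703754, 0.17230888, 0.11450149]))]
[([279.3, 139.5], 0.64, array([0.45271456, 0.16388229, 0.0185551 ]))]
[([271.3, 141.8], 0.77, array([0.45575909, 0.17175813, 0.11559476]))]
[([274.2, 140.5], 0.95, array([0.45681702, 0.16943218, 0.1142659 ]))]
```

View pics/w1.png

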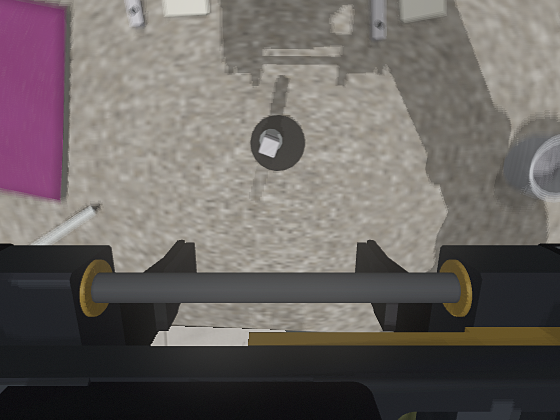

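```bash
cat > st.py <<'E'
from h import *
import sys
def grid(d):
    K=d['K'];T=d['world_from_camera'];v,u=np.mgrid[0:420,0:560]
    D=d['depth'];P=np.stack([(u-K[0,2])/K[0,0]*D,(v-K[1,2])/K[1,1]*D,D],-1)
    return P@T[:3,:3].T+T[:3,3]
if __name__=='__main__':
    d=snap('wrist');W=grid(d)
    reg=(np.abs(W[...,0]-.455)<.05)&(np.abs(W[...,1]-.168)<.05)&(d['depth']>0)
    m=reg&(W[...,2]>.105)&(W[...,2]<.125)
    P=W[m];print(m.sum(),P.mean(0),(cv2.minAreaRect(P[:,:2].astype(np.float32)*1000)))
    m=m.astype(np.uint8);print(cv2.minAreaRect(np.argwhere(m)[:,::-1].astype(np.float32)))
    # pad: dark pixels
    g=d['frame'].max(2);m2=reg&(g<75)&(W[...,2]<.012)
    P2=W[m2];c,r=cv2.minEnclosingCircle(P2[:,:2].astype(np.float32)*1000);print('pad',m2.sum(),P2.mean(0),c,r)
    im=d['frame'][90:190,220:330];cv2.imwrite('pics/pz.png',cv2.resize(im,None,fx=6,fy=6))
E
python3 st.py
```

```text
300 [0.45180004 0.17430104 0.1152404 ] ((451.517333984375, 174.36251831054688), (13.937877655029297, 14.097180366516113), 71.62677001953125)
((268.52056884765625, 146.44522094726562), (16.970966339111328, 17.79025650024414), 20.556045532226562)
pad 1802 [0.44830791 0.16410639 0.00364798] (447.7733154296875, 166.87460327148438) 31.68903350830078
```

View pics/pz.png

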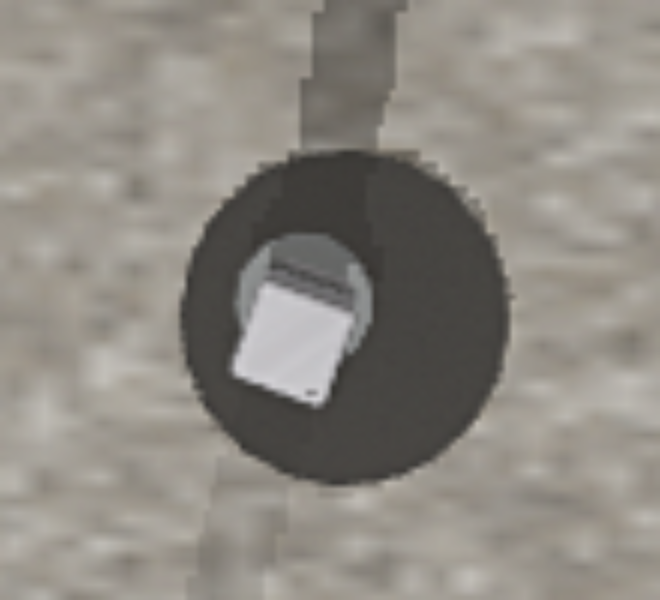

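Call:
{"name": "servo_tool", "arguments": {"targets": [[100, 0.052, -0.0055, 0, 0.18], [100, 0.052, -0.0055, 0, 0.36], [100, 0.052, -0.0055, 0, 0.36], [100, 0.052, -0.0055, 0.03, 0.36], [100, 0.052, -0.0055, 0.04, 0.36]]}}

```text
time_s: 4.6
tool_pos: [0.4503, 0.1747, 0.1512]
tool_rot: [179.9, 0.1, -17.8]
force: [-0.9, 0.3, 0.5]
grip_width: 0.0873
```

```bash
python3 -c "
from h import *
plan(.4516,.1744,.050,-18.3)
d=snap('wrist','w2')
"
```

```text
t 4.6 at [0.4503 0.1747 0.1512] rot [ 1.799e+02  1.000e-01 -1.780e+01] shift [ 0.0015 -0.0003  0.1012] turn 0.0091
```

View pics/w2.png

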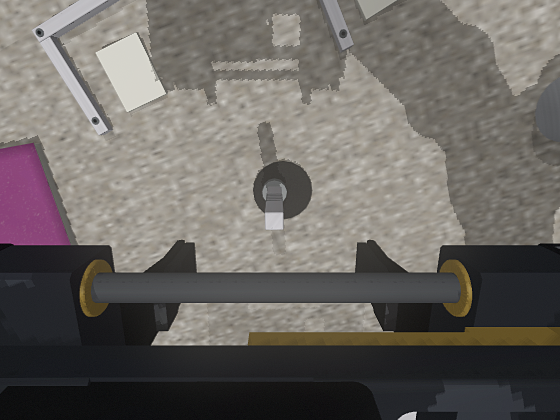

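Call:
{"name": "servo_tool", "arguments": {"targets": [[100, 0.0015, 0, 0.03, 0.009], [100, 0.0015, 0, 0.06, 0.009], [100, 0.0015, 0, 0.085, 0.009], [100, 0.0015, 0, 0.101, 0.009], [100, 0.0015, 0, 0.101, 0.009]]}}

```text
time_s: 5.28
tool_pos: [0.4526, 0.1743, 0.0511]
tool_rot: [179.9, 0.1, -18.5]
force: [-0.2, 0.1, 0.6]
grip_width: 0.087
```

Call:
{"name": "servo_tool", "arguments": {"targets": [[0, 0, 0, 0, 0], [0, 0, 0, 0, 0], [0, 0, 0, 0, 0], [0, 0, 0, 0, 0], [0, 0, 0, 0, 0]], "grip_force": 35}}

```text
time_s: 5.9
tool_pos: [0.4531, 0.1745, 0.0516]
tool_rot: [-180.0, -0.0, -18.5]
force: [0.2, 0.5, -0.2]
grip_width: 0.0448
```

```bash
python3 -c "
from h import *
plan(.4516,.1744,.050,-18.3)
d=snap('wrist','w3');d=snap('scene','s3')
"
```

```text
t 5.9 at [0.4531 0.1745 0.0516] rot [-180.    -0.   -18.5] shift [-0.0014  0.0006  0.0016] turn -0.0037
```

View pics/w3.png

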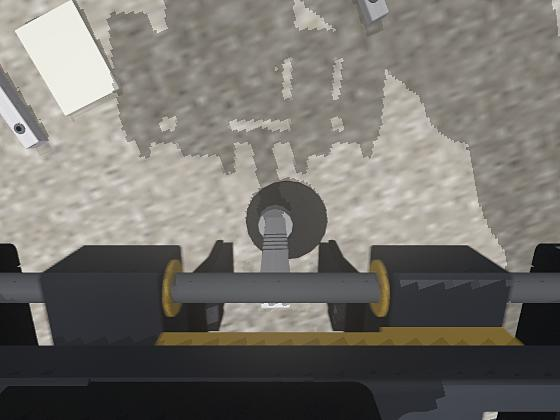

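Call:
{"name": "servo_tool", "arguments": {"targets": [[0, 0, 0, 0, 0], [0, 0, 0, 0, 0], [0, 0, 0, 0, 0], [0, 0, 0, 0, 0], [0, 0, 0, 0, 0]]}}

```text
time_s: 6.62
tool_pos: [0.4531, 0.1745, 0.0515]
tool_rot: [-180.0, -0.0, -18.5]
force: [-0.4, 1.0, -0.6]
grip_width: 0.0137
```

```bash
python3 -c "
from h import *
for i in range(4): plan(.4516,.1744,.050,-18.3); d=snap('wrist')
print(monitor.get_obs()['grip_width'])
d=snap('wrist','w3')
"
```

```text
t 6.62 at [0.4531 0.1745 0.0515] rot [-180.    -0.   -18.5] shift [-0.0014  0.0006  0.0015] turn -0.0038
t 6.67 at [0.4531 0.1745 0.0514] rot [-180.    -0.   -18.5] shift [-0.0014  0.0006  0.0014] turn -0.0039
t 6.72 at [0.4531 0.1745 0.0514] rot [-180.    -0.   -18.5] shift [-0.0014  0.0006  0.0014] turn -0.0038
t 6.78 at [0.4531 0.1745 0.0514] rot [-180.    -0.   -18.5] shift [-0.0014  0.0006  0.0014] turn -0.0039
0.01352511508000531
```

View pics/w3.png

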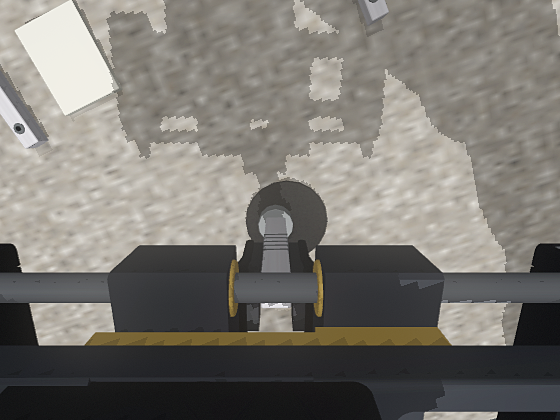

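Call:
{"name": "servo_tool", "arguments": {"targets": [[0, 0, 0, -0.01, 0], [0, 0, 0, -0.025, 0], [0, 0, 0, -0.045, 0.0], [0, 0, 0, -0.06, 0], [0, 0, 0, -0.06, 0]]}}

```text
time_s: 7.5
tool_pos: [0.4543, 0.1751, 0.1133]
tool_rot: [-179.8, -0.1, -18.5]
force: [1.6, -0.1, -1.3]
grip_width: 0.0138
```

```bash
cat > cup.py <<'E'
from h import *
from st import grid
from scipy.optimize import least_squares
def cup(cam):
    d=snap(cam);W=grid(d)
    m=(W[...,2]>.036)&(W[...,2]<.048)&(np.hypot(W[...,0]-.443,W[...,1]+.133)<.05)
    P=W[m][:,:2]
    c,r=cv2.minEnclosingCircle((P*1000).astype(np.float32))
    f=least_squares(lambda q:np.hypot(P[:,0]-q[0],P[:,1]-q[1])-.032,[.443,-.133],loss='soft_l1',f_scale=.002).x
    print(cam,m.sum(),'enc',c,r,'fit',f)
if __name__=='__main__':
    cup('top');cup('scene')
    o=monitor.get_obs();print(o['force'],o['grip_width']);plan(.443,-.133,.112,0)
    snap('scene','s4')
E
python3 cup.py
```

```text
top 76 enc (436.7080078125, -136.50894165039062) 34.015872955322266 fit [ 0.43679299 -0.13613916]
scene 154 enc (438.2704162597656, -135.69271850585938) 34.60163879394531 fit [ 0.43792438 -0.1360617 ]
[-1.11039473  0.95248682 -0.9482417 ] 0.013579555187664346
t 7.6 at [0.4529 0.1745 0.1114] rot [-180.     0.   -18.5] shift [ 0.0882  0.2947 -0.0006] turn -0.3231
```

View pics/s4.png

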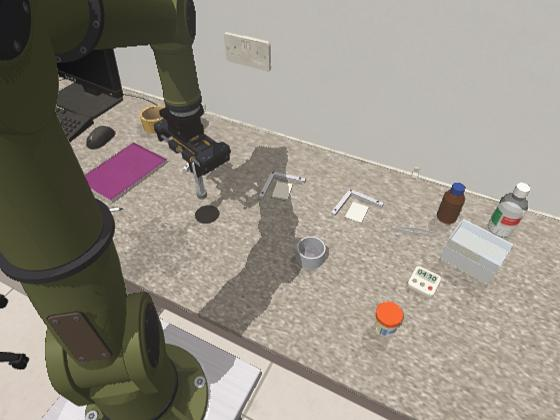

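Call:
{"name": "servo_tool", "arguments": {"targets": [[0, 0.01, 0.035, 0, -0.06], [0, 0.022, 0.08, 0, -0.12], [0, 0.035, 0.125, 0, -0.18], [0, 0.048, 0.17, 0, -0.24], [0, 0.06, 0.215, 0, -0.323]]}}

```text
time_s: 8.28
tool_pos: [0.4409, -0.0499, 0.1108]
tool_rot: [180.0, 0.1, 0.1]
force: [0.8, -0.1, -0.1]
grip_width: 0.0136
```

```bash
python3 -c "
from h import *
plan(.438,-.136,.1114,0)"
```

```text
t 8.28 at [ 0.4409 -0.0499  0.1108] rot [1.8e+02 1.0e-01 1.0e-01] shift [-0.0031  0.0861 -0.0006] turn 0.0025
```

Call:
{"name": "servo_tool", "arguments": {"targets": [[0, -0.003, 0.035, 0, 0], [0, -0.003, 0.07, 0, 0], [0, -0.003, 0.086, 0, 0], [0, -0.003, 0.086, 0, 0], [0, -0.003, 0.086, 0, 0]]}}

```text
time_s: 8.9
tool_pos: [0.4384, -0.1333, 0.111]
tool_rot: [-180.0, 0.1, 0.0]
force: [0.9, 0.5, -1.6]
grip_width: 0.0134
```

```bash
python3 -c "
from h import *
plan(.438,-.136,.06,0)
snap('wrist','w5');snap('scene','s5')"
```

```text
t 8.9 at [ 0.4384 -0.1333  0.111 ] rot [-1.8e+02  1.0e-01  0.0e+00] shift [-0.0004  0.0027  0.0509] turn 0.0008
```

View pics/w5.png

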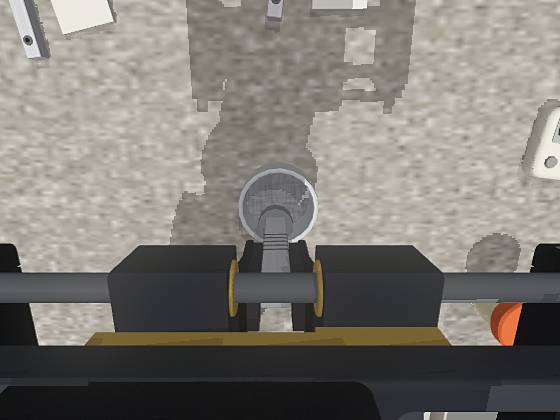

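View pics/s5.png

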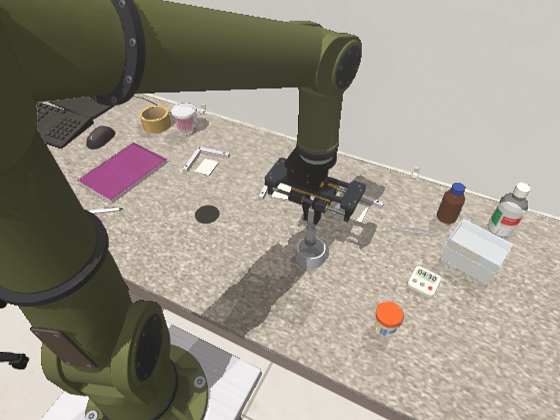

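Call:
{"name": "servo_tool", "arguments": {"targets": [[0, -0.0004, 0.0015, 0.018, 0], [0, -0.0004, 0.002, 0.035, 0], [0, -0.0004, 0.002, 0.046, 0], [0, -0.0004, 0.002, 0.052, 0], [0, -0.0004, 0.002, 0.052, 0]]}}

```text
time_s: 9.62
tool_pos: [0.4382, -0.1362, 0.0593]
tool_rot: [-180.0, 0.0, 0.0]
force: [-0.3, -0.1, -0.9]
grip_width: 0.0138
```

Call:
{"name": "servo_tool", "arguments": {"targets": [[0, 0, 0, 0, 0], [0, 0, 0, 0.001, 0], [0, 0, 0, 0.001, 0], [0, 0, 0, 0, 0]]}}

```text
time_s: 10.12
tool_pos: [0.4383, -0.1364, 0.0595]
tool_rot: [-180.0, -0.0, -0.0]
force: [-0.1, -0.6, -0.7]
grip_width: 0.0135
```

```bash
python3 -c "
from h import *
plan(.438,-.136,.112,0)
snap('scene','s6')"
```

```text
t 10.12 at [ 0.4383 -0.1364  0.0595] rot [-180.   -0.   -0.] shift [-0.0003 -0.0004 -0.0525] turn -0.0002
```

View pics/s6.png

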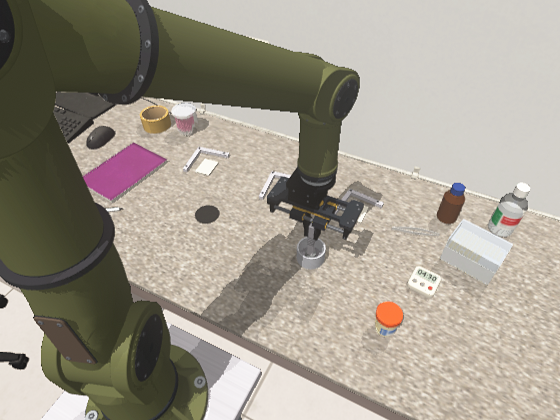

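Call:
{"name": "servo_tool", "arguments": {"targets": [[0, 0, 0, 0.002, 0], [0, 0, 0, 0.0035, 0], [0, 0, 0, 0.0035, 0], [0, 0, 0, 0.0035, 0]]}}

```text
time_s: 10.68
tool_pos: [0.4383, -0.1364, 0.0559]
tool_rot: [-180.0, 0.0, -0.0]
force: [-0.5, 0.6, -0.9]
grip_width: 0.0138
```

Call:
{"name": "servo_tool", "arguments": {"targets": [[0, 0, 0, -0.01, 0], [0, 0, 0, -0.025, 0], [0, 0, 0, -0.04, 0], [0, 0, 0, -0.0535, 0], [0, 0, 0, -0.0535, 0]]}}

```text
time_s: 11.3
tool_pos: [0.4395, -0.1366, 0.111]
tool_rot: [-180.0, -0.2, -0.0]
force: [0.1, 0.0, -0.4]
grip_width: 0.014
```

```bash
python3 -c "
from h import *
plan(.50,-.18,.11,0)
d=snap('wrist','w7')"
python3 cup.py
```

```text
t 11.3 at [ 0.4395 -0.1366  0.111 ] rot [-180.    -0.2   -0. ] shift [0.0605 0.0434 0.0012] turn -0.0
top 0 enc (0.0, 0.0) 0.0 fit [ 0.443 -0.133]
scene 137 enc (437.49346923828125, -135.94097900390625) 34.66537094116211 fit [ 0.43774239 -0.13596485]
[-0.1460706  -0.35406198 -1.44635276] 0.013959915985247803
t 11.45 at [ 0.4379 -0.1363  0.1091] rot [-180.    0.   -0.] shift [ 0.0051 -0.0033 -0.0029] turn -0.0001
```

View pics/w7.png

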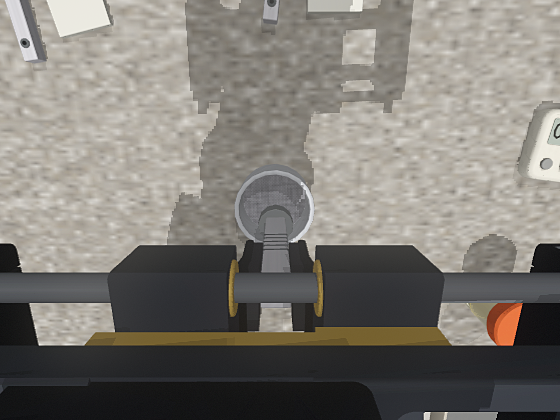

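Call:
{"name": "servo_tool", "arguments": {"targets": [[0, 0.03, 0.015, 0, 0], [0, 0.06, 0.03, 0, 0], [0, 0.085, 0.045, 0, 0], [0, 0.1, 0.054, 0, 0], [0, 0.1, 0.054, 0, 0]]}}

```text
time_s: 12.12
tool_pos: [0.5383, -0.1911, 0.1084]
tool_rot: [179.9, 0.1, -0.1]
force: [0.5, 0.1, -0.9]
grip_width: 0.0141
```

```bash
python3 -c "
from h import *
from st import grid
plan(.54,-.19,.11,0)
d=snap('wrist','w8');W=grid(d);np.savez('w8.npz',f=d['frame'],W=W)
for r in range(0,230,20): print(r,[ '%.4f'%W[r,c,2] for c in range(180,400,20)])
o=monitor.get_obs();print(o['tool_pos'])
"

```

```text
t 12.12 at [ 0.5383 -0.1911  0.1084] rot [ 1.799e+02  1.000e-01 -1.000e-01] shift [ 0.0017 -0.0011 -0.0016] turn -0.0009
0 ['-0.0002', '0.0001', '0.0004', '0.0003', '0.0007', '0.0009', '-0.0008', '-0.0006', '0.0003', '-0.0004', '0.0005']
20 ['0.0014', '-0.0002', '0.0127', '0.0113', '0.0118', '0.0123', '0.0116', '0.0004', '-0.0013', '-0.0008', '-0.0009']
40 ['-0.0001', '-0.0002', '0.0122', '-0.0004', '-0.0010', '-0.0021', '-0.0013', '-0.0005', '0.0005', '0.0002', '-0.0008']
60 ['-0.0007', '-0.0002', '0.0094', '-0.0020', '-0.0005', '-0.0006', '0.0005', '-0.0007', '-0.0013', '-0.0013', '0.0005']
80 ['-0.0005', '-0.0011', '0.0039', '-0.0014', '0.0064', '0.0062', '0.0004', '0.0002', '-0.0014', '-0.0007', '-0.0000']
100 ['-0.0001', '-0.0008', '-0.0012', '-0.0012', '0.0053', '0.0062', '0.0009', '-0.0002', '0.0008', '0.0006', '-0.0010']
120 ['-0.0002', '-0.0018', '-0.0007', '0.0007', '0.0060', '0.0066', '0.0008', '-0.0001', '-0.0011', '0.0002', '0.0008']
140 ['-0.0007', '0.0001', '-0.0009', '-0.0008', '-0.0012', '-0.0016', '0.0004', '0.0002', '-0.0009', '-0.0007', '0.0001']
160 ['0.0001', '-0.0017', '0.0007', '0.0010', '-0.0009', '-0.0003', '-0.0015', '0.0006', '-0.0009', '-0.0001', '0.0000']
180 ['-0.0018', '0.0008', '0.0006', '0.0004', '-0.0002', '-0.0001', '-0.0009', '-0.0005', '0.0001', '-0.0001', '0.0002']
200 ['-0.0005', '-0.0002', '-0.0002', '-0.0001', '0.0001', '-0.0007', '-0.0009', '-0.0018', '0.0001', '0.0001', '-0.0011']
220 ['-0.0005', '-0.0012', '-0.0014', '-0.0003', '0.0740', '0.0841', '-0.0009', '0.0001', '-0.0001', '0.0001', '-0.0015']
[ 0.53751102 -0.19047735  0.10846496]
```

View pics/w8.png

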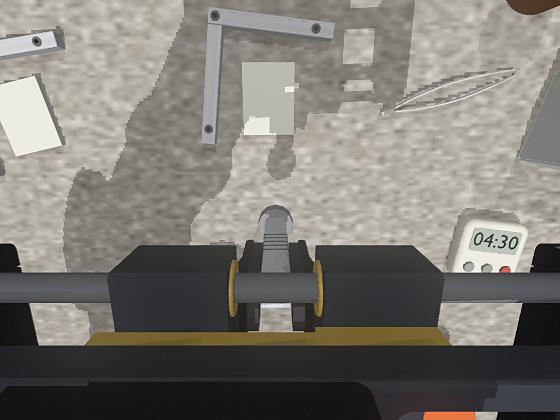

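```bash
cat > fit.py <<'E'
from h import *
from st import grid
from scipy.optimize import least_squares
def RT(p): 
    c,s=np.cos(p[2]),np.sin(p[2]); return np.array([[c,-s],[s,c]])
L=np.array([[-.095,0],[0,0],[0,-.09],[.012,-.09],[.012,.012],[-.095,.012]])
# NB bars: arm along -x occupies y 0..12mm; arm along -y occupies x 0..12mm
PL=np.array([[-.03,-.0225],[.03,-.0225],[.03,.0225],[-.03,.0225]])
def bpts(d,mask,z):
    mask=cv2.morphologyEx(mask.astype(np.uint8),cv2.MORPH_OPEN,np.ones((3,3)))
    n,lab,st,ce=cv2.connectedComponentsWithStats(mask)
    out=[]
    for i in range(1,n):
        if st[i,4]<250: continue
        cs,_=cv2.findContours((lab==i).astype(np.uint8),cv2.RETR_EXTERNAL,cv2.CHAIN_APPROX_NONE)
        c=max(cs,key=len)[:,0,:].astype(float)
        ok=(c[:,0]>2)&(c[:,0]<557)&(c[:,1]>2)
        ce_=c.mean(0);w=c-ce_;
        P=np.array([px2w(d,u,v,z) for u,v in c[ok]])[:,:2]
        out.append((P,st[i,4]))
    return out
def fitpoly(P,poly,p0,grow):
    """grow: boundary px lie 0.5px inside"""
    def res(p):
        Q=(P-p[:2])@RT(p)
        c=(poly*1e4).astype(np.float32).reshape(-1,1,2)
        return np.array([cv2.pointPolygonTest(c,(float(q[0]*1e4),float(q[1]*1e4)),True)/1e4-grow for q in Q])
    r=least_squares(res,p0,loss='soft_l1',f_scale=.001,diff_step=1e-4,x_scale=[.01,.01,.1])
    return r.x,np.sqrt(np.mean(np.clip(r.fun,-.003,.003)**2)),np.median(np.abs(r.fun))
def look(cam='wrist',name=None,guess=None,verbose=True):
    d=snap(cam,name);W=grid(d);Z=cv2.medianBlur(W[...,2].astype(np.float32),5)
    valid=(d['depth']>0)&(W[...,0]>.5)&(W[...,0]<.78)
    hi=valid&(Z>.009)&(Z<.017); 
    lo=valid&(Z>.003)&(Z<.0088)
    g=d['frame'].astype(int)
    sq=[];pl=[]
    px=.5*d['depth'][100,280]/d['K'][0,0]
    for P,a in bpts(d,hi,.012):
        if cv2.contourArea((P*1000).astype(np.float32))>100 and np.ptp(P[:,0])>.06 and np.ptp(P[:,1])>.05:
            best=None
            for th in (-.25,0,.25):
                c0=[P[:,0].max()-.015,P[:,1].max()-.015,th]
                r=fitpoly(P,L,c0,px)
                if best is None or r[1]<best[1]:best=r
            sq.append(best)
    for P,a in bpts(d,lo,.006):
        A=cv2.contourArea((P*1000).astype(np.float32))
        if A<1400: continue
        best=None
        for th in (-.5,-.2,0,.2,.5):
            r=fitpoly(P,PL,[*P.mean(0),th],px)
            if best is None or r[1]<best[1]:best=r
        pl.append(best+(A,))
    if verbose:
        for s in sq: print('SQ',s[0].round(4),'rms %.4f med %.4f'%s[1:])
        for p in pl:
            print('PL',p[0].round(4),'rms %.4f med %.4f A %.0f'%p[1:])
            for s in sq:
                q=RT(s[0]).T@(p[0][:2]-s[0][:2])
                if np.hypot(*q)<.12: print('   in square:',(q*1000).round(1),'home(-30,-22.5) rel ang',round(p[0][2]-s[0][2],3))
    return d,sq,pl
def overlay(d,sq,pl,name,crop=None):
    im=cv2.resize(d['frame'],None,fx=3,fy=3,interpolation=cv2.INTER_CUBIC)
    for pose,poly,z,c in [(s[0],L,.012,(0,0,255)) for s in sq]+[(p[0],PL,.006,(0,200,0)) for p in pl]:
        W=poly@RT(pose).T+pose[:2]
        q=np.array([w2px(d,[*w,z])*3+1 for w in W]).round().astype(int)
        cv2.polylines(im,[q],True,c,1)
    if crop: x0,y0,x1,y1=crop; im=im[y0*3:y1*3,x0*3:x1*3]
    cv2.imwrite('pics/'+name+'.png',im)
if __name__=='__main__':
    import sys
    d,sq,pl=look('wrist')
    overlay(d,sq,pl,sys.argv[1],(170,0,420,190))
    o=monitor.get_obs();print(o['time_s'],np.round(o['tool_pos'],4),np.round(o['tool_rot'],2),o['grip_width'])
E
python3 fit.py o1
```

```text
SQ [ 0.6846 -0.15   -0.1153] rms 0.0004 med 0.0002
PL [ 6.287e-01 -1.862e-01 -2.000e-04] rms 0.0005 med 0.0002 A 2567
   in square: [-51.3 -42.3] home(-30,-22.5) rel ang 0.115
PL [0.6146 0.026  0.2132] rms 0.0005 med 0.0003 A 2435
12.225 [ 0.5373 -0.1901  0.1086] [-1.7998e+02  1.2000e-01 -2.0000e-02] 0.013529717403041685
```

View pics/o1.png

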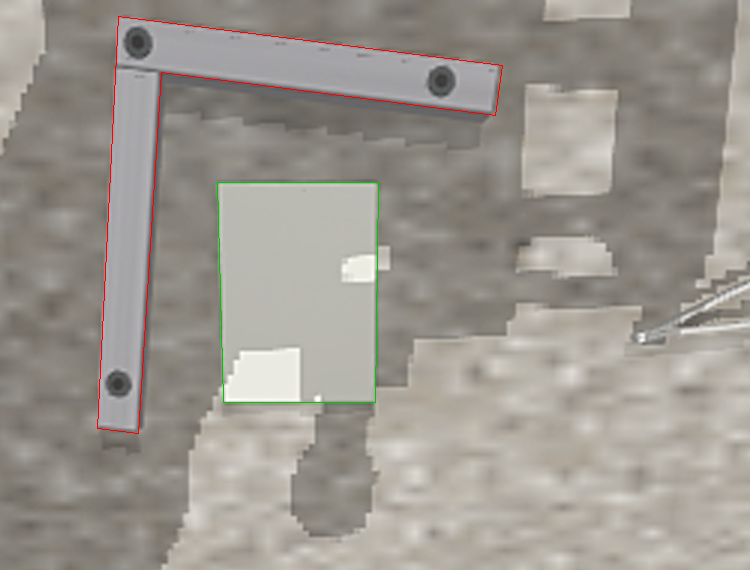

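```bash
cat > go.py <<'E'
from fit import *
import json,sys
SQ=json.load(open('sq.json'))
OFF=np.array([.0014,0])
def foot2tcp(sq,pts,z=.0495):
    s=np.array(SQ[sq]);o=monitor.get_obs();p=np.array(o['tool_pos'])
    from scipy.spatial.transform import Rotation as R
    M=R.from_euler('xyz',o['tool_rot'],degrees=True).as_matrix()
    off=M[:2,0]*OFF[0]
    cur=RT(s).T@(p[:2]-off-s[:2])*1000
    print('t %.2f'%o['time_s'],'tcp',p.round(4),'yaw %.1f'%o['tool_rot'][2],'foot in sq',cur.round(1),'F',np.round(o['force'],1),'g',round(o['grip_width'],4))
    for q in pts:
        w=RT(s)@(np.array(q[:2])/1000)+s[:2]+off
        zz=q[2]/1000 if len(q)>2 else z
        print('  ',q,'world',w.round(3),'shift',(M.T@(np.array([*w,zz])-p)).round(4).tolist())
if __name__=='__main__':
    foot2tcp(sys.argv[1],json.loads(sys.argv[2]))
E
echo '{"3":[0.6846,-0.15,-0.1153]}' > sq.json
python3 go.py 3 '[[-104,-38,109],[-104,-38],[-85,-38],[-73,-38]]'
```

```text
t 12.22 tcp [ 0.5373 -0.1901  0.1086] yaw -0.0 foot in sq [-143.1  -57. ] F [-0.  -0.3 -1.3] g 0.0135
   [-104, -38, 109] world [ 0.578 -0.176] shift [0.041, -0.0143, -0.0004]
   [-104, -38] world [ 0.578 -0.176] shift [0.0411, -0.0143, 0.0591]
   [-85, -38] world [ 0.597 -0.178] shift [0.06, -0.0121, 0.059]
   [-73, -38] world [ 0.609 -0.179] shift [0.0719, -0.0108, 0.059]
```

Call:
{"name": "servo_tool", "arguments": {"targets": [[0, 0.02, -0.007, 0, 0], [0, 0.04, -0.014, 0.01, 0], [0, 0.041, -0.014, 0.03, 0], [0, 0.041, -0.014, 0.05, 0], [0, 0.041, -0.014, 0.0585, 0]]}}

```text
time_s: 12.85
tool_pos: [0.5768, -0.1765, 0.0487]
tool_rot: [-180.0, 0.2, -0.1]
force: [0.1, 0.0, -1.8]
grip_width: 0.0134
```

Call:
{"name": "servo_tool", "arguments": {"targets": [[0, 0, 0, 0, 0], [0, 0, 0, 0, 0]]}}

```text
time_s: 13.1
tool_pos: [0.5795, -0.1769, 0.0516]
tool_rot: [180.0, -0.1, -0.0]
force: [-0.3, -0.1, 0.0]
grip_width: 0.0133
```

```bash
python3 go.py 3 '[[-104,-38],[-85,-38],[-73,-38]]'; python3 fit.py o2; python3 -c "
from h import *
snap('wrist','w9')"
```

```text
t 13.10 tcp [ 0.5795 -0.1769  0.0516] yaw -0.0 foot in sq [-102.7  -38.9] F [-0.3 -0.1  0. ] g 0.0133
   [-104, -38] world [ 0.578 -0.176] shift [-0.0012, -0.0011, 0.0021]
   [-85, -38] world [ 0.597 -0.178] shift [0.0177, 0.0011, 0.0021]
   [-73, -38] world [ 0.609 -0.179] shift [0.0296, 0.0025, 0.0021]
SQ [ 0.6847 -0.1498 -0.1142] rms 0.0004 med 0.0002
PL [ 6.291e-01 -1.860e-01  4.000e-04] rms 0.0002 med 0.0001 A 2594
   in square: [-51.1 -42.3] home(-30,-22.5) rel ang 0.115
13.15 [ 0.5798 -0.1768  0.0518] [ 1.7999e+02 -9.0000e-02 -3.0000e-02] 0.013413892033203591
```

View pics/w9.png

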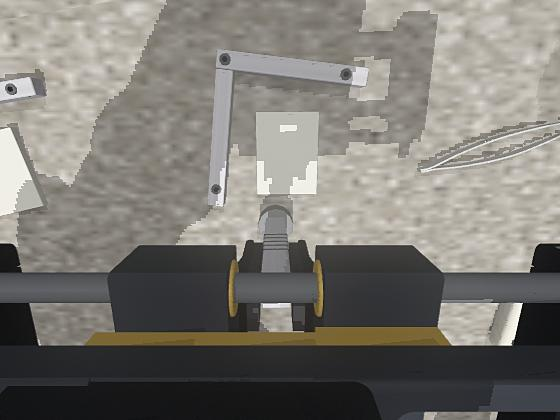

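Call:
{"name": "servo_tool", "arguments": {"targets": [[0, 0.0, 0, 0.0022, 0], [0, 0.003, 0.0005, 0.0022, 0], [0, 0.006, 0.0005, 0.0022, 0], [0, 0.009, 0.001, 0.0022, 0], [0, 0.012, 0.001, 0.0022, 0]]}}

```text
time_s: 13.82
tool_pos: [0.5914, -0.1775, 0.0487]
tool_rot: [-180.0, 0.0, -0.0]
force: [-0.3, 0.1, 0.0]
grip_width: 0.0136
```

```bash
python3 go.py 3 '[[-85,-38],[-75,-38],[-73,-38]]'; python3 fit.py o2; python3 -c "
from h import *
snap('wrist','w9')"
```

```text
t 13.82 tcp [ 0.5914 -0.1775  0.0487] yaw -0.0 foot in sq [-90.8 -38.2] F [-0.3  0.1  0. ] g 0.0136
   [-85, -38] world [ 0.597 -0.178] shift [0.0058, 0.0005, -0.0008]
   [-75, -38] world [ 0.607 -0.179] shift [0.0158, 0.0016, -0.0008]
   [-73, -38] world [ 0.609 -0.179] shift [0.0178, 0.0018, -0.0008]
SQ [ 0.6848 -0.1498 -0.1146] rms 0.0004 med 0.0002
PL [ 0.6322 -0.1866 -0.0032] rms 0.0006 med 0.0003 A 2622
   in square: [-48.1 -42.6] home(-30,-22.5) rel ang 0.111
13.875 [ 0.5918 -0.1774  0.0487] [ 1.7999e+02 -1.0000e-02 -0.0000e+00] 0.01388879666845908
```

View pics/w9.png

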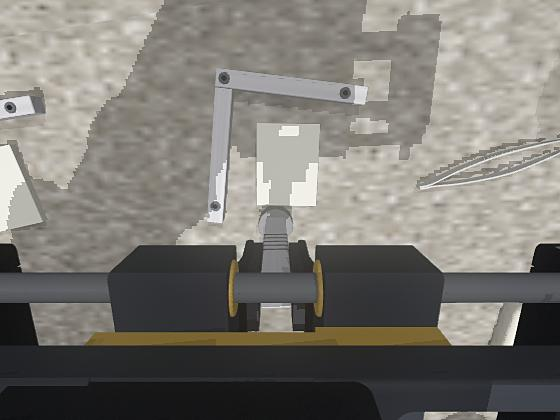

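Call:
{"name": "servo_tool", "arguments": {"targets": [[0, 0.003, 0.0003, 0, 0], [0, 0.006, 0.0006, 0, 0], [0, 0.009, 0.0009, 0, 0], [0, 0.012, 0.0012, 0, 0], [0, 0.014, 0.0015, 0, 0]]}}

```text
time_s: 14.55
tool_pos: [0.6055, -0.179, 0.0488]
tool_rot: [-180.0, -0.0, -0.0]
force: [-1.0, -0.8, -1.3]
grip_width: 0.0139
```

```bash
python3 go.py 3 '[[-85,-38],[-75,-38],[-73,-38]]'; python3 fit.py o2
```

```text
t 14.55 tcp [ 0.6055 -0.179   0.0488] yaw -0.0 foot in sq [-76.6 -38. ] F [-1.  -0.8 -1.3] g 0.0139
   [-85, -38] world [ 0.597 -0.178] shift [-0.0083, -0.001, -0.0007]
   [-75, -38] world [ 0.607 -0.179] shift [0.0016, 0.0002, -0.0007]
   [-73, -38] world [ 0.609 -0.179] shift [0.0036, 0.0004, -0.0007]
SQ [ 0.685  -0.1498 -0.1143] rms 0.0003 med 0.0002
PL [ 0.6459 -0.1896 -0.0639] rms 0.0005 med 0.0002 A 2614
   in square: [-34.3 -44.1] home(-30,-22.5) rel ang 0.05
14.6 [ 0.6057 -0.179   0.0488] [ 1.7999e+02 -2.0000e-02 -0.0000e+00] 0.013298509749562175
```

Call:
{"name": "servo_tool", "arguments": {"targets": [[0, 0.001, 0.0001, 0, 0], [0, 0.002, 0.0002, 0, 0], [0, 0.003, 0.0003, 0, 0], [0, 0.0034, 0.0004, 0, 0], [0, 0.0034, 0.0004, 0, 0]]}}

```text
time_s: 15.22
tool_pos: [0.6087, -0.1793, 0.0488]
tool_rot: [-180.0, -0.0, -0.0]
force: [-0.2, 0.3, -1.4]
grip_width: 0.0138
```

```bash
python3 go.py 3 '[[-90,-38],[-90,-95],[-30,-95],[-30,-80]]'; python3 fit.py o2
```

```text
t 15.22 tcp [ 0.6087 -0.1793  0.0488] yaw -0.0 foot in sq [-73.4 -38. ] F [-0.2  0.3 -1.4] g 0.0138
   [-90, -38] world [ 0.592 -0.177] shift [-0.0165, -0.0019, -0.0007]
   [-90, -95] world [ 0.586 -0.234] shift [-0.0231, 0.0547, -0.0007]
   [-30, -95] world [ 0.645 -0.241] shift [0.0365, 0.0616, -0.0007]
   [-30, -80] world [ 0.647 -0.226] shift [0.0383, 0.0467, -0.0007]
SQ [ 0.685  -0.1498 -0.1139] rms 0.0004 med 0.0002
PL [ 0.6496 -0.1904 -0.08  ] rms 0.0007 med 0.0003 A 2654
   in square: [-30.5 -44.4] home(-30,-22.5) rel ang 0.034
15.275 [ 0.6087 -0.1794  0.0488] [-1.8e+02 -1.0e-02 -1.0e-02] 0.013824848749389012
```

View pics/o2.png

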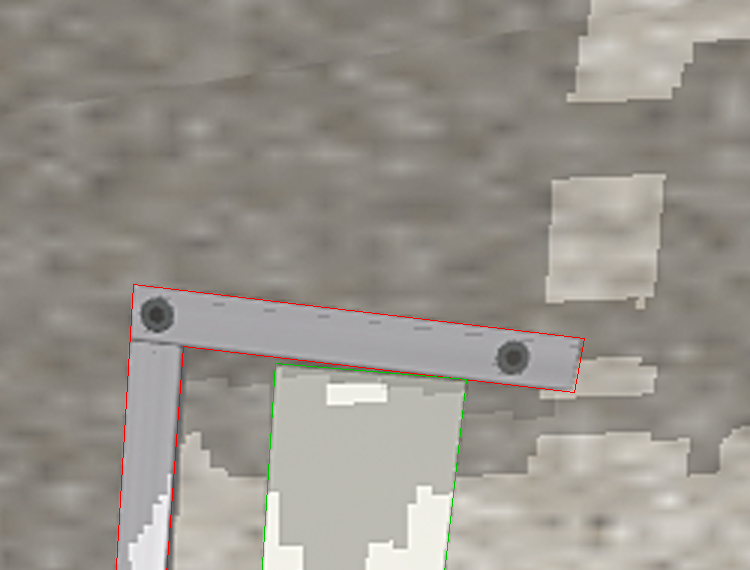

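Call:
{"name": "servo_tool", "arguments": {"targets": [[0, -0.006, -0.001, -0.0005, 0], [0, -0.0165, -0.001, -0.0005, 0], [0, -0.018, 0.015, -0.0005, 0], [0, -0.021, 0.035, -0.0005, 0], [0, -0.023, 0.055, -0.0005, 0]]}}

```text
time_s: 15.9
tool_pos: [0.5853, -0.237, 0.0495]
tool_rot: [179.9, -0.0, -0.1]
force: [-0.3, 0.0, -1.0]
grip_width: 0.0135
```

Call:
{"name": "servo_tool", "arguments": {"targets": [[0, 0.012, 0.003, 0, 0], [0, 0.028, 0.004, 0, 0], [0, 0.044, 0.005, 0, 0], [0, 0.0595, 0.007, 0, 0], [0, 0.0595, 0.007, 0, 0]]}}

```text
time_s: 16.52
tool_pos: [0.6468, -0.2405, 0.0487]
tool_rot: [-180.0, -0.0, 0.1]
force: [-0.7, -0.9, -1.7]
grip_width: 0.0136
```

```bash
python3 go.py 3 '[[-30,-95],[-30,-80],[-30,-70],[-30,-60],[-30,-58]]'; python3 fit.py o3;python3 -c "
from h import *
snap('wrist','w9')"
```

```text
t 16.52 tcp [ 0.6468 -0.2405  0.0487] yaw 0.1 foot in sq [-28.5 -94.4] F [-0.7 -0.9 -1.7] g 0.0136
   [-30, -95] world [ 0.645 -0.241] shift [-0.0016, 0.0004, -0.0008]
   [-30, -80] world [ 0.647 -0.226] shift [0.0002, -0.0145, -0.0008]
   [-30, -70] world [ 0.648 -0.216] shift [0.0013, -0.0244, -0.0008]
   [-30, -60] world [ 0.649 -0.206] shift [0.0025, -0.0344, -0.0008]
   [-30, -58] world [ 0.65  -0.204] shift [0.0027, -0.0363, -0.0008]
SQ [ 0.6853 -0.1503 -0.1124] rms 0.0006 med 0.0002
PL [ 0.6549 -0.1911 -0.0763] rms 0.0017 med 0.0004 A 2297
   in square: [-25.6 -43.9] home(-30,-22.5) rel ang 0.036
16.575 [ 0.6457 -0.2409  0.0487] [-1.7999e+02  4.0000e-02  4.0000e-02] 0.013966856369520766
```

View pics/w9.png

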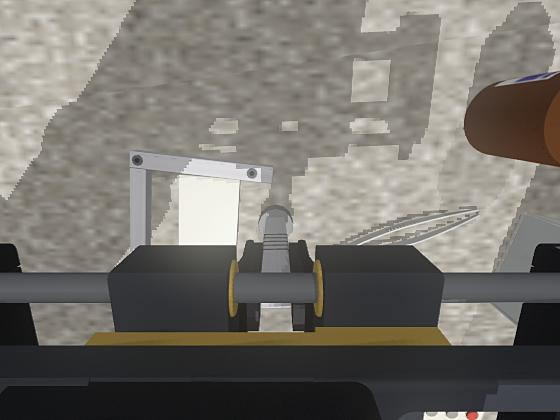

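Call:
{"name": "servo_tool", "arguments": {"targets": [[0, -0.0025, -0.008, 0, 0], [0, -0.0015, -0.014, 0, 0], [0, -0.001, -0.017, 0, 0], [0, -0.001, -0.02, 0, 0], [0, -0.0005, -0.023, 0, 0]]}}

```text
time_s: 17.25
tool_pos: [0.6447, -0.2185, 0.0494]
tool_rot: [180.0, -0.0, -0.0]
force: [0.3, -0.5, -1.3]
grip_width: 0.0135
```

```bash
python3 go.py 3 '[[-32,-65],[-32,-60],[-32,-58]]'; python3 fit.py o3
```

```text
t 17.25 tcp [ 0.6447 -0.2185  0.0494] yaw -0.0 foot in sq [-33.2 -72.8] F [ 0.3 -0.5 -1.3] g 0.0135
   [-32, -65] world [ 0.647 -0.211] shift [0.0021, -0.0076, -0.0001]
   [-32, -60] world [ 0.647 -0.206] shift [0.0027, -0.0126, -0.0001]
   [-32, -58] world [ 0.648 -0.204] shift [0.0029, -0.0146, -0.0001]
SQ [ 0.6853 -0.1501 -0.1129] rms 0.0006 med 0.0002
PL [ 0.6511 -0.1847 -0.1122] rms 0.0012 med 0.0006 A 2437
   in square: [-30.  -38.3] home(-30,-22.5) rel ang 0.001
17.3 [ 0.6449 -0.2178  0.0494] [-1.7999e+02 -1.0000e-02  1.0000e-02] 0.01365973479242005
```

View pics/o3.png

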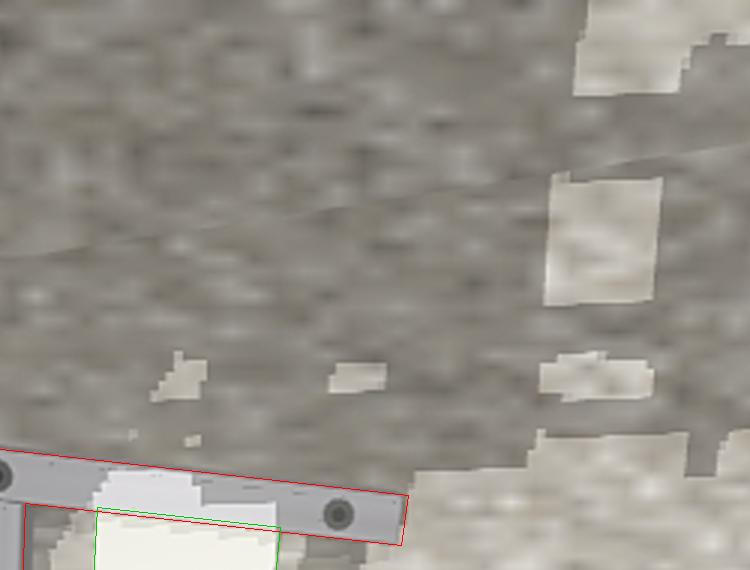

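Call:
{"name": "servo_tool", "arguments": {"targets": [[0, 0.001, -0.003, 0, 0], [0, 0.0015, -0.006, 0, 0], [0, 0.002, -0.009, 0, 0], [0, 0.0025, -0.0115, 0, 0], [0, 0.003, -0.0125, 0, 0]]}}

```text
time_s: 17.92
tool_pos: [0.6478, -0.2055, 0.0492]
tool_rot: [-180.0, -0.0, 0.0]
force: [-0.4, -0.4, -0.5]
grip_width: 0.0137
```

```bash
python3 go.py 3 '[[-32,-60],[-32,-58]]'; python3 fit.py o3
```

```text
t 17.93 tcp [ 0.6478 -0.2055  0.0492] yaw 0.0 foot in sq [-31.6 -59.5] F [-0.4 -0.4 -0.5] g 0.0137
   [-32, -60] world [ 0.647 -0.206] shift [-0.0005, 0.0004, -0.0003]
   [-32, -58] world [ 0.648 -0.204] shift [-0.0002, -0.0016, -0.0003]
SQ [ 0.6853 -0.15   -0.1127] rms 0.0006 med 0.0002
PL [ 0.653  -0.1716 -0.1207] rms 0.0015 med 0.0006 A 2370
   in square: [-29.6 -25.1] home(-30,-22.5) rel ang -0.008
17.975 [ 0.6479 -0.2054  0.0493] [-1.7999e+02 -1.0000e-02  2.0000e-02] 0.013923408543998358
```

Call:
{"name": "servo_tool", "arguments": {"targets": [[0, 0, -0.0006, 0, 0], [0, 0, -0.0012, 0, 0], [0, 0, -0.0018, 0, 0], [0, 0, -0.0018, 0, 0]]}}

```text
time_s: 18.48
tool_pos: [0.6477, -0.204, 0.0493]
tool_rot: [-180.0, -0.0, -0.0]
force: [0.3, 0.2, -1.2]
grip_width: 0.0135
```

Call:
{"name": "servo_tool", "arguments": {"targets": [[0, 0, -0.0004, 0, 0], [0, 0, -0.0008, 0, 0], [0, 0, -0.0008, 0, 0]]}}

```text
time_s: 18.85
tool_pos: [0.6477, -0.2032, 0.0493]
tool_rot: [-180.0, -0.0, -0.0]
force: [0.2, 0.1, 0.2]
grip_width: 0.0138
```

```bash
python3 go.py 3 '[[-32,-60],[-32,-58]]'; python3 fit.py o3
```

```text
t 18.85 tcp [ 0.6477 -0.2032  0.0493] yaw -0.0 foot in sq [-31.9 -57.3] F [0.2 0.1 0.2] g 0.0138
   [-32, -60] world [ 0.647 -0.206] shift [-0.0004, 0.0027, -0.0002]
   [-32, -58] world [ 0.648 -0.204] shift [-0.0002, 0.0007, -0.0002]
SQ [ 0.6853 -0.1499 -0.1135] rms 0.0005 med 0.0002
PL [ 0.6531 -0.1684 -0.1347] rms 0.0015 med 0.0010 A 2469
   in square: [-29.9 -22. ] home(-30,-22.5) rel ang -0.021
18.9 [ 0.6477 -0.2032  0.0493] [-1.7999e+02 -0.0000e+00 -1.0000e-02] 0.013981915178613103
```

View pics/o3.png

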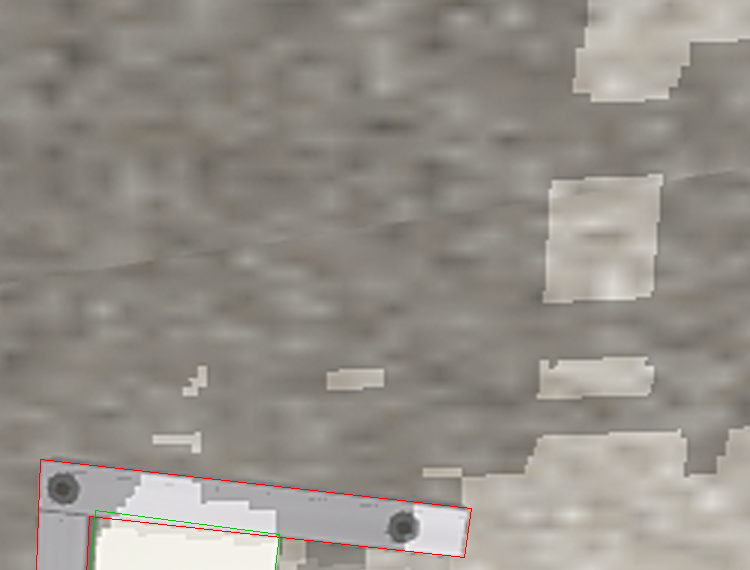

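Call:
{"name": "servo_tool", "arguments": {"targets": [[0, 0, -0.0004, 0, 0], [0, 0, -0.0006, 0, 0], [0, 0, -0.0006, 0, 0], [0, 0, -0.0006, 0, 0]]}}

```text
time_s: 19.4
tool_pos: [0.6477, -0.2027, 0.0493]
tool_rot: [180.0, -0.0, -0.0]
force: [-0.1, -0.6, -1.0]
grip_width: 0.0135
```

```bash
python3 -c "
from h import *
F=[]
for i in range(3):
  snap('wrist'); o=monitor.get_obs();F.append(o['force']);
print(np.mean(F,0),o['tool_pos'],o['effort'])"; python3 go.py 3 '[[-32,-58]]'
```

```text
[ 0.0451477  -0.67664548 -0.89314541] [ 0.64770612 -0.20270943  0.04927307] [-3.43973804e-01 -5.19980764e+01  9.00035888e+00 -2.82114333e+01
 -2.39212252e-01  6.27429597e-02  4.73989585e-04]
t 19.55 tcp [ 0.6477 -0.2027  0.0493] yaw -0.0 foot in sq [-32.  -56.8] F [-0.3 -0.1 -0.6] g 0.0136
   [-32, -58] world [ 0.648 -0.204] shift [-0.0002, 0.0012, -0.0002]
```

```bash
python3 go.py 3 '[[-32,-75],[-95,-75],[-95,-24]]'
```

```text
t 19.55 tcp [ 0.6477 -0.2027  0.0493] yaw -0.0 foot in sq [-32.  -56.8] F [-0.3 -0.1 -0.6] g 0.0136
   [-32, -75] world [ 0.646 -0.221] shift [-0.0021, 0.0181, -0.0002]
   [-95, -75] world [ 0.583 -0.214] shift [-0.0647, 0.0109, -0.0002]
   [-95, -24] world [ 0.589 -0.163] shift [-0.0588, -0.0398, -0.0002]
```

Call:
{"name": "servo_tool", "arguments": {"targets": [[0, -0.001, 0.008, 0, 0], [0, -0.003, 0.018, 0, 0], [0, -0.02, 0.016, 0, 0], [0, -0.042, 0.013, 0, 0], [0, -0.065, 0.011, 0, 0]]}}

```text
time_s: 20.18
tool_pos: [0.5818, -0.2146, 0.0493]
tool_rot: [180.0, -0.0, -0.1]
force: [-0.1, 0.2, -1.5]
grip_width: 0.0136
```

Call:
{"name": "servo_tool", "arguments": {"targets": [[0, 0.001, -0.015, 0, 0], [0, 0.003, -0.03, 0, 0], [0, 0.006, -0.051, 0, 0], [0, 0.006, -0.051, 0, 0]]}}

```text
time_s: 20.68
tool_pos: [0.5902, -0.1591, 0.0491]
tool_rot: [-179.9, -0.0, 0.3]
force: [0.3, 0.0, -1.7]
grip_width: 0.0138
```

```bash
python3 go.py 3 '[[-95,-24],[-75,-24],[-73,-24]]'; python3 fit.py o4
```

```text
t 20.68 tcp [ 0.5902 -0.1591  0.0491] yaw 0.3 foot in sq [-94.1 -20.1] F [ 0.3  0.  -1.7] g 0.0138
   [-95, -24] world [ 0.589 -0.163] shift [-0.0014, 0.0038, -0.0004]
   [-75, -24] world [ 0.609 -0.165] shift [0.0185, 0.0062, -0.0004]
   [-73, -24] world [ 0.611 -0.165] shift [0.0205, 0.0064, -0.0004]
SQ [ 0.6848 -0.1496 -0.1143] rms 0.0003 med 0.0002
PL [ 0.6529 -0.1684 -0.1188] rms 0.0003 med 0.0002 A 2647
   in square: [-29.6 -22.4] home(-30,-22.5) rel ang -0.004
PL [0.6149 0.0259 0.2095] rms 0.0004 med 0.0003 A 2258
20.725 [ 0.5896 -0.1612  0.0492] [ 1.8e+02 -2.0e-02  1.7e-01] 0.013450592985962413
```

View pics/o4.png

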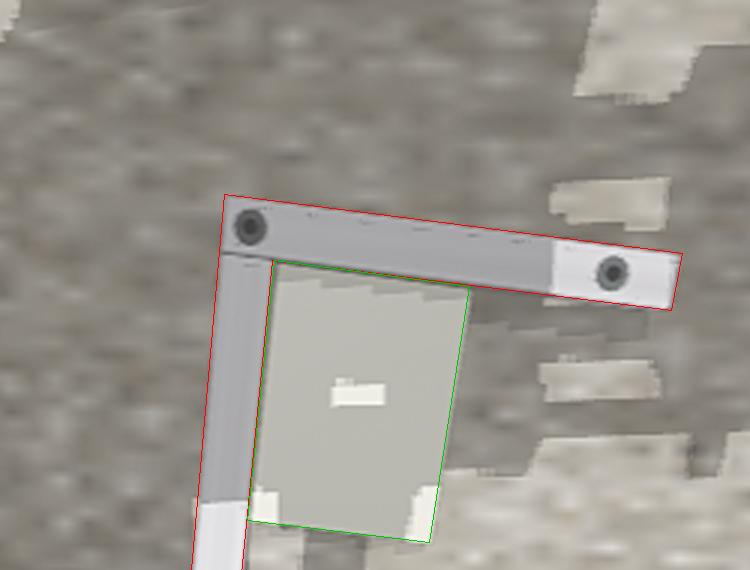

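Call:
{"name": "servo_tool", "arguments": {"targets": [[0, 0.006, 0.002, 0, 0], [0, 0.012, 0.004, 0, 0], [0, 0.017, 0.004, 0, 0], [0, 0.019, 0.004, 0, 0], [0, 0.02, 0.004, 0, 0]]}}

```text
time_s: 21.35
tool_pos: [0.6087, -0.1667, 0.0491]
tool_rot: [-180.0, 0.0, -0.0]
force: [0.3, -0.8, -1.0]
grip_width: 0.0136
```

```bash
python3 go.py 3 '[[-73,-24]]'; python3 fit.py o4
```

```text
t 21.35 tcp [ 0.6087 -0.1667  0.0491] yaw -0.0 foot in sq [-74.8 -25.5] F [ 0.3 -0.8 -1. ] g 0.0136
   [-73, -24] world [ 0.611 -0.165] shift [0.002, -0.0013, -0.0004]
SQ [ 0.6849 -0.1497 -0.1147] rms 0.0004 med 0.0002
PL [ 0.6527 -0.1684 -0.1179] rms 0.0003 med 0.0002 A 2637
   in square: [-29.8 -22.3] home(-30,-22.5) rel ang -0.003
PL [0.6153 0.0255 0.2218] rms 0.0009 med 0.0003 A 2018
21.4 [ 0.6088 -0.1667  0.0492] [-1.8e+02  0.0e+00 -1.0e-02] 0.013570698472019473
```

Approach in small steps, watching force.

Call:
{"name": "servo_tool", "arguments": {"targets": [[0, 0.0007, 0, 0, 0], [0, 0.0014, 0, 0, 0], [0, 0.002, 0, 0, 0], [0, 0.002, 0, 0, 0]]}}

```text
time_s: 21.9
tool_pos: [0.6107, -0.1666, 0.0493]
tool_rot: [-180.0, -0.0, -0.0]
force: [0.4, -0.3, -0.7]
grip_width: 0.0142
```

Call:
{"name": "servo_tool", "arguments": {"targets": [[0, 0.0003, 0, 0, 0], [0, 0.0006, 0, 0, 0], [0, 0.0006, 0, 0, 0]]}}

```text
time_s: 22.28
tool_pos: [0.6112, -0.1666, 0.0492]
tool_rot: [-180.0, 0.0, -0.0]
force: [-0.1, 0.6, -0.3]
grip_width: 0.0138
```

```bash
python3 go.py 3 '[[-73,-24]]'; python3 fit.py o4;python3 go.py 3 '[]'
```

```text
t 22.27 tcp [ 0.6112 -0.1666  0.0492] yaw -0.0 foot in sq [-72.4 -25.1] F [-0.1  0.6 -0.3] g 0.0138
   [-73, -24] world [ 0.611 -0.165] shift [-0.0005, -0.0012, -0.0003]
SQ [ 0.685  -0.1497 -0.1144] rms 0.0004 med 0.0002
PL [ 0.6525 -0.1683 -0.1221] rms 0.0005 med 0.0002 A 2654
   in square: [-30.2 -22.3] home(-30,-22.5) rel ang -0.008
PL [0.6152 0.0255 0.2271] rms 0.0010 med 0.0003 A 2028
22.325 [ 0.6112 -0.1666  0.0492] [-1.8e+02  0.0e+00 -1.0e-02] 0.013895476210995558
t 22.32 tcp [ 0.6112 -0.1666  0.0492] yaw -0.0 foot in sq [-72.4 -25.1] F [ 0.3  0.4 -0.6] g 0.0139
```

Call:
{"name": "servo_tool", "arguments": {"targets": [[0, 0.0003, 0, 0, 0], [0, 0.0006, 0, 0, 0], [0, 0.0006, 0, 0, 0]]}}

```text
time_s: 22.7
tool_pos: [0.6116, -0.1667, 0.0492]
tool_rot: [-180.0, 0.0, -0.0]
force: [-1.6, -0.5, 0.4]
grip_width: 0.0136
```

```bash
python3 -c "
from h import *
F=[]
for i in range(4):
  snap('wrist'); o=monitor.get_obs();F.append(o['force']);
print(np.mean(F,0),o['tool_pos'],o['wrist_torque'])"; python3 fit.py o4;python3 -c "
from h import *
d=snap('wrist');cv2.imwrite('pics/z.png',cv2.resize(d['frame'][130:250,210:340],None,fx=5,fy=5))"
```

```text
[-1.35181825  0.50654441  0.30468971] [ 0.61167192 -0.16667646  0.04921268] [0.05246303 0.55834138 0.01159757]
SQ [ 0.6851 -0.1497 -0.1149] rms 0.0004 med 0.0002
PL [ 0.6526 -0.1683 -0.1204] rms 0.0005 med 0.0002 A 2651
   in square: [-30.1 -22.2] home(-30,-22.5) rel ang -0.005
PL [0.6152 0.0254 0.2258] rms 0.0010 med 0.0003 A 2035
22.95 [ 0.6117 -0.1667  0.0492] [-1.7999e+02  2.0000e-02 -1.0000e-02] 0.013797571739512543
```

View pics/z.png

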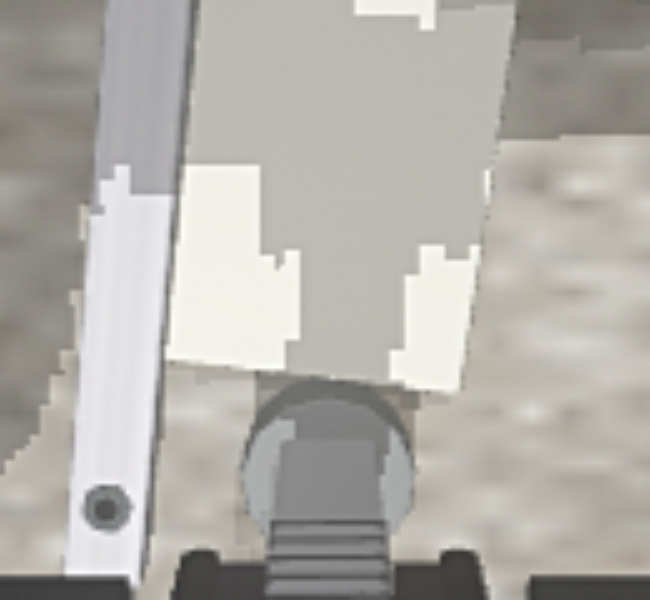

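Call:
{"name": "servo_tool", "arguments": {"targets": [[0, -0.008, 0, 0, 0], [0, -0.025, 0, -0.005, 0], [0, -0.05, 0, -0.03, 0], [0, -0.071, -0.02, -0.05, 0], [0, -0.071, -0.05, -0.06, 0]]}}

```text
time_s: 23.62
tool_pos: [0.5399, -0.1179, 0.1106]
tool_rot: [-180.0, -0.1, -0.2]
force: [0.8, -0.4, -1.0]
grip_width: 0.0135
```

Call:
{"name": "servo_tool", "arguments": {"targets": [[0, 0, -0.03, 0, 0], [0, 0, -0.07, 0, 0], [0, 0, -0.11, 0, 0], [0, 0, -0.147, 0, 0], [0, 0, -0.147, 0, 0]]}}

```text
time_s: 24.25
tool_pos: [0.5407, 0.0346, 0.1093]
tool_rot: [-179.9, -0.0, 0.3]
force: [0.1, 0.2, -0.9]
grip_width: 0.0135
```

Call:
{"name": "servo_tool", "arguments": {"targets": [[0, 0, 0, 0, 0]]}}

```text
time_s: 24.38
tool_pos: [0.5409, 0.0295, 0.1094]
tool_rot: [180.0, -0.0, -0.0]
force: [0.4, -0.6, -0.9]
grip_width: 0.0136
```

```bash
python3 fit.py o5;python3 go.py 3 '[]'
```

```text
SQ [ 0.6844 -0.1485 -0.1154] rms 0.0006 med 0.0005
SQ [0.656  0.0738 0.1448] rms 0.0005 med 0.0003
PL [ 0.6528 -0.1701 -0.1086] rms 0.0013 med 0.0012 A 2489
   in square: [-29. -25.] home(-30,-22.5) rel ang 0.007
PL [0.6143 0.0276 0.2225] rms 0.0004 med 0.0002 A 2578
   in square: [-48.  -39.7] home(-30,-22.5) rel ang 0.078
24.425 [0.541  0.0289 0.1094] [ 1.7997e+02 -3.0000e-02 -1.1000e-01] 0.013657300165308408
t 24.43 tcp [0.541  0.0289 0.1094] yaw -0.1 foot in sq [-164.7  161. ] F [ 0.2 -0.8 -0.6] g 0.0137
```

View pics/o5.png

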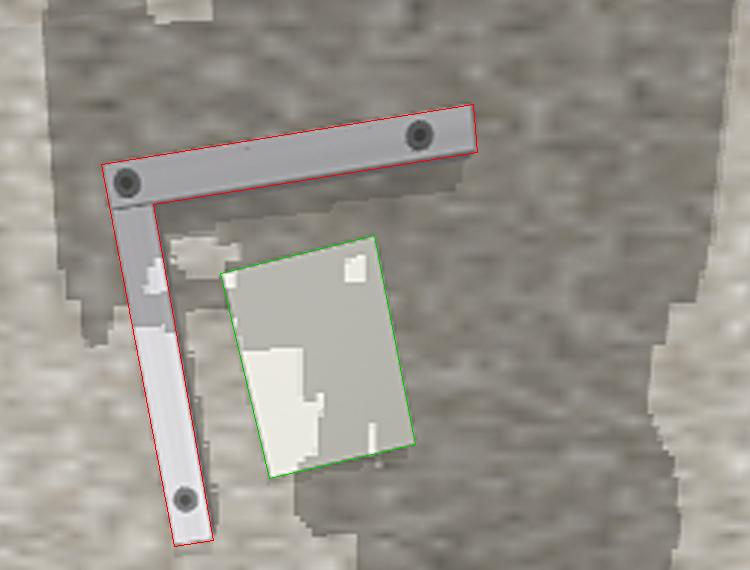

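```bash
sed -i 's/OFF=np.array(\[.0014,0\])/OFF=np.array([.0018,0])/' go.py
echo '{"3":[0.685,-0.1497,-0.1145],"2":[0.656,0.0738,0.1448]}' > sq.json
python3 go.py 2 '[[-100,-36,109],[-100,-36],[-90,-36],[-80,-36],[-73,-36]]'
```

```text
t 24.43 tcp [0.541  0.0289 0.1094] yaw -0.1 foot in sq [-122.1  -27.6] F [ 0.2 -0.8 -0.6] g 0.0137
   [-100, -36, 109] world [0.564 0.024] shift [0.0231, 0.0051, 0.0004]
   [-100, -36] world [0.564 0.024] shift [0.0231, 0.0051, 0.0599]
   [-90, -36] world [0.574 0.025] shift [0.033, 0.0036, 0.0599]
   [-80, -36] world [0.584 0.027] shift [0.0428, 0.0022, 0.0599]
   [-73, -36] world [0.591 0.028] shift [0.0498, 0.0011, 0.0599]
```

Call:
{"name": "servo_tool", "arguments": {"targets": [[0, 0.012, 0.0025, 0.005, 0], [0, 0.022, 0.005, 0.02, 0], [0, 0.022, 0.005, 0.04, 0], [0, 0.022, 0.005, 0.055, 0], [0, 0.022, 0.005, 0.06, 0]]}}

```text
time_s: 25.05
tool_pos: [0.5624, 0.0246, 0.048]
tool_rot: [180.0, 0.1, -0.1]
force: [0.1, -0.2, -0.2]
grip_width: 0.0137
```

Call:
{"name": "servo_tool", "arguments": {"targets": [[0, 0, 0, 0, 0], [0, 0.003, -0.0005, 0, 0], [0, 0.006, -0.001, 0, 0], [0, 0.009, -0.0015, 0, 0], [0, 0.012, -0.002, 0, 0]]}}

```text
time_s: 25.68
tool_pos: [0.5751, 0.0275, 0.0494]
tool_rot: [-180.0, 0.0, 0.0]
force: [-0.1, 1.6, -0.7]
grip_width: 0.0137
```

```bash
python3 fit.py o5;python3 go.py 2 '[[-80,-36],[-76,-36],[-73,-36]]'
```

```text
SQ [0.6562 0.0738 0.1469] rms 0.0003 med 0.0002
PL [0.6167 0.0278 0.2137] rms 0.0006 med 0.0002 A 2611
   in square: [-45.7 -39.7] home(-30,-22.5) rel ang 0.067
25.725 [0.5755 0.0275 0.0494] [-1.8e+02 -3.0e-02  0.0e+00] 0.01386683696658561
t 25.73 tcp [0.5755 0.0275 0.0494] yaw 0.0 foot in sq [-88.1 -33.9] F [ 0.9  0.9 -0. ] g 0.0139
   [-80, -36] world [0.584 0.027] shift [0.0083, 0.0009, -0.0001]
   [-76, -36] world [0.588 0.027] shift [0.0123, 0.0003, -0.0001]
   [-73, -36] world [0.591 0.028] shift [0.0153, -0.0001, -0.0001]
```

Call:
{"name": "servo_tool", "arguments": {"targets": [[0, 0.003, 0, 0, 0], [0, 0.006, 0, 0, 0], [0, 0.009, 0, 0, 0], [0, 0.011, 0, 0, 0], [0, 0.012, 0, 0, 0]]}}

```text
time_s: 26.35
tool_pos: [0.5871, 0.0273, 0.0492]
tool_rot: [180.0, -0.0, -0.0]
force: [-1.1, 0.2, -0.2]
grip_width: 0.0135
```

Call:
{"name": "servo_tool", "arguments": {"targets": [[0, 0.001, 0, 0, 0], [0, 0.002, 0, 0, 0], [0, 0.003, 0, 0, 0], [0, 0.003, 0, 0, 0]]}}

```text
time_s: 26.85
tool_pos: [0.5901, 0.0273, 0.0493]
tool_rot: [-180.0, -0.0, -0.0]
force: [0.6, -0.6, -0.9]
grip_width: 0.0135
```

```bash
python3 fit.py o5;python3 go.py 2 '[[-90,-36],[-90,-90],[-32,-90]]'
```

```text
SQ [0.6563 0.0738 0.1479] rms 0.0005 med 0.0002
PL [0.6322 0.0273 0.1959] rms 0.0006 med 0.0002 A 2643
   in square: [-30.7 -42.5] home(-30,-22.5) rel ang 0.048
26.9 [0.5901 0.0273 0.0493] [-1.8e+02 -2.0e-02 -2.0e-02] 0.013616269252560645
t 26.90 tcp [0.5901 0.0273 0.0493] yaw -0.0 foot in sq [-73.7 -36.2] F [-0.2  0.5 -1.1] g 0.0136
   [-90, -36] world [0.574 0.025] shift [-0.0161, 0.0022, -0.0002]
   [-90, -90] world [ 0.582 -0.028] shift [-0.0083, 0.0556, -0.0002]
   [-32, -90] world [ 0.639 -0.02 ] shift [0.0491, 0.0472, -0.0002]
```

Call:
{"name": "servo_tool", "arguments": {"targets": [[0, -0.008, 0.001, 0, 0], [0, -0.016, 0.002, 0, 0], [0, -0.014, 0.018, 0, 0], [0, -0.011, 0.037, 0, 0], [0, -0.008, 0.0555, 0, 0]]}}

```text
time_s: 27.52
tool_pos: [0.5822, -0.0301, 0.0495]
tool_rot: [180.0, -0.0, -0.1]
force: [0.4, -0.2, -0.6]
grip_width: 0.0137
```

Call:
{"name": "servo_tool", "arguments": {"targets": [[0, 0.012, -0.001, 0, 0], [0, 0.028, -0.004, 0, 0], [0, 0.044, -0.006, 0, 0], [0, 0.0575, -0.0085, 0, 0], [0, 0.0575, -0.0085, 0, 0]]}}

```text
time_s: 28.15
tool_pos: [0.6404, -0.0188, 0.0489]
tool_rot: [180.0, -0.0, 0.1]
force: [-0.5, 0.2, -0.7]
grip_width: 0.0133
```

```bash
echo '{"3":[0.685,-0.1497,-0.1145],"2":[0.6562,0.0738,0.147]}' > sq.json; python3 fit.py o5;python3 go.py 2 '[[-34,-90],[-34,-78],[-34,-65],[-32,-60],[-32,-58]]'
```

```text
SQ [ 0.6851 -0.1484 -0.1146] rms 0.0006 med 0.0003
PL [ 0.6524 -0.1698 -0.121 ] rms 0.0012 med 0.0013 A 2417
   in square: [-30.  -24.9] home(-30,-22.5) rel ang -0.006
PL [0.6326 0.0274 0.1596] rms 0.0017 med 0.0006 A 1886
28.2 [ 0.6395 -0.0193  0.0489] [1.7999e+02 4.0000e-02 2.0000e-02] 0.013931673923003983
t 28.20 tcp [ 0.6395 -0.0193  0.0489] yaw 0.0 foot in sq [-31.9 -89.4] F [-0.6 -0.2 -0.3] g 0.0139
   [-34, -90] world [ 0.638 -0.02 ] shift [-0.002, 0.0009, -0.0006]
   [-34, -78] world [ 0.636 -0.008] shift [-0.0038, -0.011, -0.0006]
   [-34, -65] world [0.634 0.005] shift [-0.0057, -0.0238, -0.0006]
   [-32, -60] world [0.635 0.01 ] shift [-0.0044, -0.0291, -0.0006]
   [-32, -58] world [0.635 0.012] shift [-0.0047, -0.0311, -0.0006]
```

Call:
{"name": "servo_tool", "arguments": {"targets": [[0, -0.003, -0.006, 0, 0], [0, -0.0038, -0.011, 0, 0], [0, -0.0042, -0.014, 0, 0], [0, -0.0046, -0.017, 0, 0], [0, -0.005, -0.02, 0, 0]]}}

```text
time_s: 28.82
tool_pos: [0.6344, 0.0002, 0.0494]
tool_rot: [180.0, -0.0, -0.0]
force: [-1.6, -0.8, -0.6]
grip_width: 0.0138
```

Call:
{"name": "servo_tool", "arguments": {"targets": [[0, 0, -0.003, 0, 0], [0, 0.0005, -0.006, 0, 0], [0, 0.0005, -0.0085, 0, 0], [0, 0.0005, -0.0095, 0, 0], [0, 0.0005, -0.0095, 0, 0]]}}

```text
time_s: 29.45
tool_pos: [0.635, 0.0101, 0.0493]
tool_rot: [-180.0, -0.0, -0.0]
force: [-0.0, -0.1, -1.3]
grip_width: 0.0135
```

```bash
python3 fit.py o5;python3 go.py 2 '[[-32,-60],[-32,-58]]'
```

```text
SQ [ 0.6851 -0.148  -0.1106] rms 0.0007 med 0.0004
SQ [0.6566 0.0737 0.1472] rms 0.0006 med 0.0002
PL [ 0.6353 -0.1928 -0.1214] rms 0.0013 med 0.0004 A 1808
   in square: [-44.5 -49.9] home(-30,-22.5) rel ang -0.011
PL [0.6307 0.0444 0.1539] rms 0.0017 med 0.0010 A 1979
   in square: [-29.9 -25.1] home(-30,-22.5) rel ang 0.007
29.5 [0.635  0.01   0.0493] [-1.7998e+02 -1.0000e-02 -1.0000e-02] 0.013881110760856017
t 29.50 tcp [0.635  0.01   0.0493] yaw -0.0 foot in sq [-32.1 -59.7] F [ 0.3  0.  -0.8] g 0.0139
   [-32, -60] world [0.635 0.01 ] shift [0.0001, 0.0003, -0.0002]
   [-32, -58] world [0.635 0.012] shift [-0.0002, -0.0017, -0.0002]
```

View pics/o5.png

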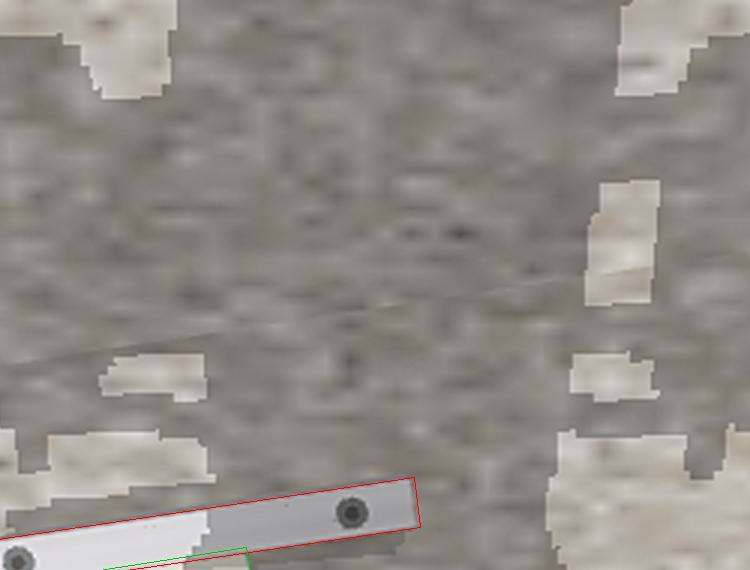

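Call:
{"name": "servo_tool", "arguments": {"targets": [[0, 0, -0.0007, 0, 0], [0, 0, -0.0014, 0, 0], [0, 0, -0.002, 0, 0], [0, 0, -0.0024, 0, 0], [0, 0, -0.0024, 0, 0]]}}

```text
time_s: 30.12
tool_pos: [0.6349, 0.0122, 0.0493]
tool_rot: [-180.0, 0.0, -0.0]
force: [-0.2, -0.1, -0.7]
grip_width: 0.0136
```

```bash
cat > F.py <<'E'
from h import *
F=[];T=[]
for i in range(4):
  o=monitor.get_obs();F.append(o['force']);T.append(o['wrist_torque']);snap('wrist')
print('F',np.mean(F,0).round(2),'T',np.mean(T,0).round(3))
E
python3 F.py; python3 fit.py o5;python3 go.py 2 '[[-32,-58]]'
```

```text
F [-0.06 -0.7  -0.73] T [-0.185  0.215  0.003]
SQ [ 0.6851 -0.1481 -0.1132] rms 0.0007 med 0.0004
SQ [0.6567 0.0737 0.148 ] rms 0.0006 med 0.0002
PL [ 0.6353 -0.1928 -0.1224] rms 0.0013 med 0.0003 A 1696
   in square: [-44.5 -50. ] home(-30,-22.5) rel ang -0.009
PL [0.6303 0.0472 0.1679] rms 0.0018 med 0.0012 A 2049
   in square: [-30.  -22.3] home(-30,-22.5) rel ang 0.02
30.375 [0.6349 0.0122 0.0493] [-1.8e+02 -0.0e+00 -2.0e-02] 0.013660413195088934
t 30.38 tcp [0.6349 0.0122 0.0493] yaw -0.0 foot in sq [-31.9 -57.5] F [-0.1 -0.9 -0.8] g 0.0137
   [-32, -58] world [0.635 0.012] shift [-0.0001, 0.0005, -0.0002]
```

Torque Tx −0.185 suggests contact; press slightly further, then go to x.

Call:
{"name": "servo_tool", "arguments": {"targets": [[0, 0, -0.0004, 0, 0], [0, 0, -0.0006, 0, 0], [0, 0, -0.0006, 0, 0]]}}

```text
time_s: 30.75
tool_pos: [0.6349, 0.0129, 0.0493]
tool_rot: [-180.0, -0.0, -0.0]
force: [0.3, -0.8, -1.2]
grip_width: 0.0137
```

```bash
python3 F.py;python3 go.py 2 '[[-32,-75],[-95,-75],[-95,-24]]'
```

```text
F [-0.18 -0.49 -1.23] T [-0.201  0.225  0.028]
t 30.95 tcp [0.6349 0.0129 0.0493] yaw -0.0 foot in sq [-31.7 -56.8] F [ 0.1 -0.7 -1.6] g 0.0137
   [-32, -75] world [ 0.637 -0.005] shift [0.0024, 0.018, -0.0002]
   [-95, -75] world [ 0.575 -0.014] shift [-0.0599, 0.0273, -0.0003]
   [-95, -24] world [0.568 0.036] shift [-0.0674, -0.0232, -0.0002]
```

Call:
{"name": "servo_tool", "arguments": {"targets": [[0, 0.001, 0.009, 0, 0], [0, 0.002, 0.018, 0, 0], [0, -0.018, 0.021, 0, 0], [0, -0.04, 0.024, 0, 0], [0, -0.06, 0.027, 0, 0]]}}

```text
time_s: 31.58
tool_pos: [0.5743, -0.0153, 0.0493]
tool_rot: [180.0, -0.0, -0.1]
force: [-1.0, 0.4, -1.0]
grip_width: 0.0137
```

Call:
{"name": "servo_tool", "arguments": {"targets": [[0, -0.002, -0.015, 0, 0], [0, -0.004, -0.03, 0, 0], [0, -0.0075, -0.0505, 0, 0], [0, -0.0075, -0.0505, 0, 0], [0, -0.0075, -0.0505, 0, 0]]}}

```text
time_s: 32.2
tool_pos: [0.5679, 0.036, 0.0493]
tool_rot: [180.0, -0.0, 0.0]
force: [-0.6, -0.5, -1.7]
grip_width: 0.0134
```

```bash
python3 F.py;python3 fit.py o5; python3 go.py 2 '[[-95,-24],[-75,-24],[-73,-24]]'
```

```text
F [-0.07 -0.15 -0.94] T [-0.055  0.165 -0.004]
SQ [0.6561 0.0739 0.147 ] rms 0.0003 med 0.0002
PL [0.6301 0.0478 0.1488] rms 0.0003 med 0.0002 A 2654
   in square: [-29.5 -22. ] home(-30,-22.5) rel ang 0.002
32.45 [0.5676 0.0355 0.0493] [ 1.7999e+02 -1.0000e-02 -8.0000e-02] 0.01339075390862766
t 32.45 tcp [0.5676 0.0355 0.0493] yaw -0.1 foot in sq [-95.  -24.7] F [ 0.2 -0.6 -1.3] g 0.0134
   [-95, -24] world [0.568 0.036] shift [-0.0, -0.0007, -0.0002]
   [-75, -24] world [0.587 0.039] shift [0.0197, -0.0036, -0.0002]
   [-73, -24] world [0.589 0.039] shift [0.0217, -0.0039, -0.0002]
```

View pics/o5.png

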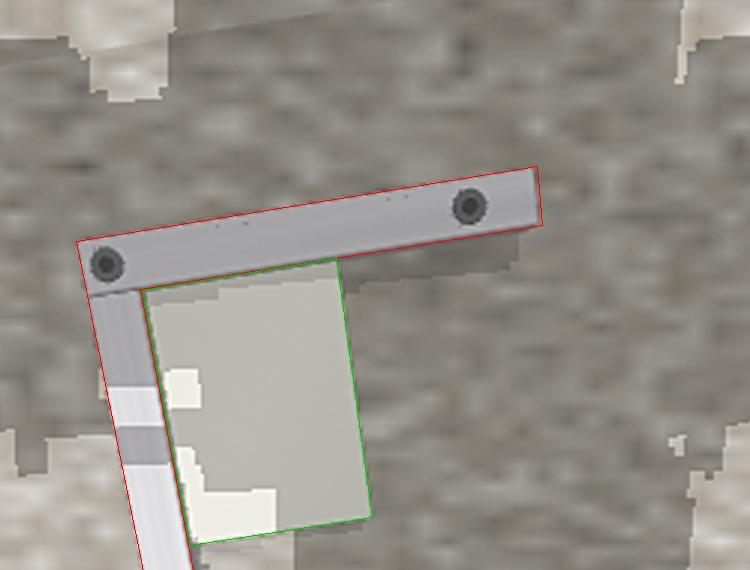

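Call:
{"name": "servo_tool", "arguments": {"targets": [[0, 0.008, -0.002, 0, 0], [0, 0.014, -0.003, 0, 0], [0, 0.018, -0.0035, 0, 0], [0, 0.02, -0.004, 0, 0], [0, 0.0212, -0.004, 0, 0]]}}

```text
time_s: 33.08
tool_pos: [0.5887, 0.0404, 0.0492]
tool_rot: [-180.0, 0.0, -0.0]
force: [-0.3, 0.1, -0.9]
grip_width: 0.0136
```

Call:
{"name": "servo_tool", "arguments": {"targets": [[0, 0.0005, 0, 0, 0], [0, 0.001, 0, 0, 0], [0, 0.0012, 0, 0, 0], [0, 0.0012, 0, 0, 0]]}}

```text
time_s: 33.58
tool_pos: [0.5896, 0.0403, 0.0493]
tool_rot: [-180.0, 0.0, -0.0]
force: [-0.2, 0.5, -0.8]
grip_width: 0.0138
```

```bash
python3 F.py;python3 fit.py o5; python3 go.py 2 '[[-73,-24]]'
```

```text
F [-0.14  0.27 -0.35] T [-0.066  0.295 -0.005]
SQ [0.6563 0.0739 0.1479] rms 0.0007 med 0.0002
PL [0.6298 0.0478 0.1459] rms 0.0005 med 0.0002 A 2648
   in square: [-30.  -21.9] home(-30,-22.5) rel ang -0.002
33.825 [0.5897 0.0403 0.0493] [-1.8e+02  1.0e-02 -2.0e-02] 0.013411175229649646
t 33.83 tcp [0.5897 0.0403 0.0493] yaw -0.0 foot in sq [-72.5 -23.1] F [-0.6  0.4 -0.8] g 0.0134
   [-73, -24] world [0.589 0.039] shift [-0.0004, 0.001, -0.0002]
```

Call:
{"name": "servo_tool", "arguments": {"targets": [[0, 0.0005, 0, 0, 0], [0, 0.0005, 0, 0, 0], [0, -0.01, 0, 0, 0], [0, -0.025, 0, -0.01, 0], [0, -0.045, -0.02, -0.045, 0]]}}

```text
time_s: 34.45
tool_pos: [0.5426, 0.0584, 0.0929]
tool_rot: [179.9, 0.2, -0.2]
force: [0.8, 0.9, -0.5]
grip_width: 0.0136
```

Call:
{"name": "servo_tool", "arguments": {"targets": [[0, 0, -0.04, -0.015, 0], [0, 0, -0.09, -0.015, 0], [0, 0, -0.14, -0.015, 0], [0, 0, -0.19, -0.015, 0], [0, 0, -0.2, -0.015, 0]]}}

```text
time_s: 35.08
tool_pos: [0.5432, 0.2657, 0.1091]
tool_rot: [-179.9, 0.0, 0.4]
force: [-0.2, -0.3, -2.6]
grip_width: 0.0139
```

Call:
{"name": "servo_tool", "arguments": {"targets": [[0, 0, 0, 0, 0], [0, 0, 0, 0, 0]]}}

```text
time_s: 35.33
tool_pos: [0.5453, 0.258, 0.1094]
tool_rot: [179.9, -0.0, -0.2]
force: [-0.8, -0.4, -0.6]
grip_width: 0.0139
```

```bash
python3 fit.py o6
```

```text
SQ [0.6554 0.3276 0.1572] rms 0.0004 med 0.0002
SQ [0.6559 0.0753 0.1471] rms 0.0005 med 0.0004
SQ [ 0.5717  0.4601 -0.2544] rms 0.0028 med 0.0092
PL [0.6302 0.0458 0.1454] rms 0.0015 med 0.0014 A 2385
   in square: [-29.8 -25.4] home(-30,-22.5) rel ang -0.002
PL [0.6047 0.2714 0.0945] rms 0.0003 med 0.0002 A 2581
   in square: [-58.9 -47.5] home(-30,-22.5) rel ang -0.063
35.375 [0.5454 0.258  0.1094] [ 1.7996e+02 -2.0000e-02 -1.8000e-01] 0.01394801671540132
```

View pics/o6.png

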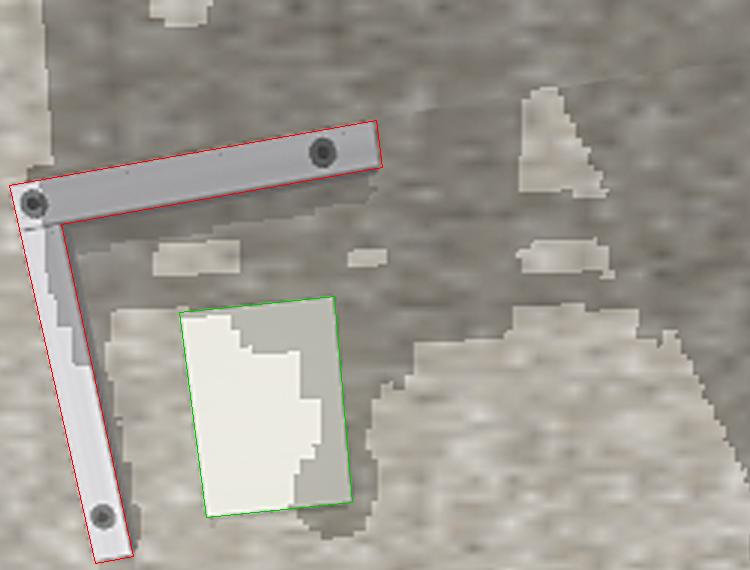

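```bash
echo '{"3":[0.685,-0.1497,-0.1145],"2":[0.6562,0.0738,0.147],"1":[0.6554,0.3276,0.1572]}' > sq.json
python3 go.py 1 '[[-109,-51,109],[-109,-51],[-100,-51],[-76,-50],[-73,-50]]'
```

```text
t 35.38 tcp [0.5454 0.258  0.1094] yaw -0.2 foot in sq [-121.3  -51.2] F [-0.3 -0.7 -0.4] g 0.0139
   [-109, -51, 109] world [0.558 0.26 ] shift [0.0121, -0.0022, 0.0004]
   [-109, -51] world [0.558 0.26 ] shift [0.0121, -0.0022, 0.0599]
   [-100, -51] world [0.566 0.262] shift [0.021, -0.0036, 0.0599]
   [-76, -50] world [0.59  0.266] shift [0.0445, -0.0085, 0.0599]
   [-73, -50] world [0.593 0.267] shift [0.0475, -0.0089, 0.0599]
```

Call:
{"name": "servo_tool", "arguments": {"targets": [[0, 0.01, -0.002, 0.005, 0], [0, 0.0115, -0.002, 0.02, 0], [0, 0.0115, -0.002, 0.04, 0], [0, 0.0115, -0.002, 0.055, 0], [0, 0.0115, -0.002, 0.06, 0]]}}

```text
time_s: 36.0
tool_pos: [0.5551, 0.2618, 0.0474]
tool_rot: [179.9, 0.2, -0.0]
force: [-1.9, -0.1, 11.1]
grip_width: 0.0136
```

Call:
{"name": "servo_tool", "arguments": {"targets": [[0, 0, 0, 0, 0], [0, 0.003, -0.0005, 0, 0], [0, 0.006, -0.001, 0, 0], [0, 0.009, -0.0015, 0, 0], [0, 0.012, -0.002, 0, 0]]}}

```text
time_s: 36.62
tool_pos: [0.5685, 0.2644, 0.0493]
tool_rot: [-180.0, 0.0, -0.0]
force: [-0.0, -1.0, -0.4]
grip_width: 0.0136
```

```bash
python3 fit.py o6;python3 go.py 1 '[[-90,-51],[-76,-51],[-73,-51]]'
```

```text
SQ [0.6556 0.3276 0.1574] rms 0.0003 med 0.0002
PL [0.6088 0.2724 0.1026] rms 0.0005 med 0.0002 A 2623
   in square: [-54.9 -47.2] home(-30,-22.5) rel ang -0.055
36.675 [0.569  0.2644 0.0493] [-1.7999e+02 -3.0000e-02 -1.0000e-02] 0.013965058914883966
t 36.67 tcp [0.569  0.2644 0.0493] yaw -0.0 foot in sq [-97.  -48.6] F [-0.8  0.4 -0.7] g 0.014
   [-90, -51] world [0.576 0.263] shift [0.0073, 0.0013, -0.0002]
   [-76, -51] world [0.59  0.265] shift [0.0212, -0.0009, -0.0002]
   [-73, -51] world [0.593 0.266] shift [0.0241, -0.0014, -0.0002]
```

Call:
{"name": "servo_tool", "arguments": {"targets": [[0, 0.003, 0.0005, 0, 0], [0, 0.006, 0.001, 0, 0], [0, 0.009, 0.0008, 0, 0], [0, 0.012, 0.0005, 0, 0], [0, 0.014, 0.0002, 0, 0]]}}

```text
time_s: 37.3
tool_pos: [0.5826, 0.2641, 0.0492]
tool_rot: [180.0, -0.0, -0.0]
force: [-1.1, -0.1, -1.2]
grip_width: 0.0138
```

Call:
{"name": "servo_tool", "arguments": {"targets": [[0, 0.003, -0.0005, 0, 0], [0, 0.006, -0.001, 0, 0], [0, 0.008, -0.001, 0, 0], [0, 0.0095, -0.0015, 0, 0], [0, 0.0098, -0.0015, 0, 0]]}}

```text
time_s: 37.92
tool_pos: [0.5923, 0.2657, 0.0493]
tool_rot: [-180.0, -0.0, -0.0]
force: [0.9, 0.3, -0.8]
grip_width: 0.0136
```

```bash
python3 fit.py o6;python3 go.py 1 '[[-90,-51],[-90,-97],[-30,-97]]'
```

```text
SQ [0.6557 0.3276 0.1584] rms 0.0005 med 0.0002
PL [0.6319 0.2771 0.2262] rms 0.0006 med 0.0002 A 2632
   in square: [-31.5 -46.2] home(-30,-22.5) rel ang 0.068
37.975 [0.5922 0.2657 0.0493] [-1.7999e+02 -0.0000e+00 -1.0000e-02] 0.014023429643541918
t 37.98 tcp [0.5922 0.2657 0.0493] yaw -0.0 foot in sq [-73.9 -50.9] F [ 0.9  1.2 -0.8] g 0.014
   [-90, -51] world [0.576 0.263] shift [-0.0159, 0.0026, -0.0002]
   [-90, -97] world [0.583 0.218] shift [-0.0087, 0.048, -0.0002]
   [-30, -97] world [0.643 0.227] shift [0.0505, 0.0386, -0.0002]
```

View pics/o6.png

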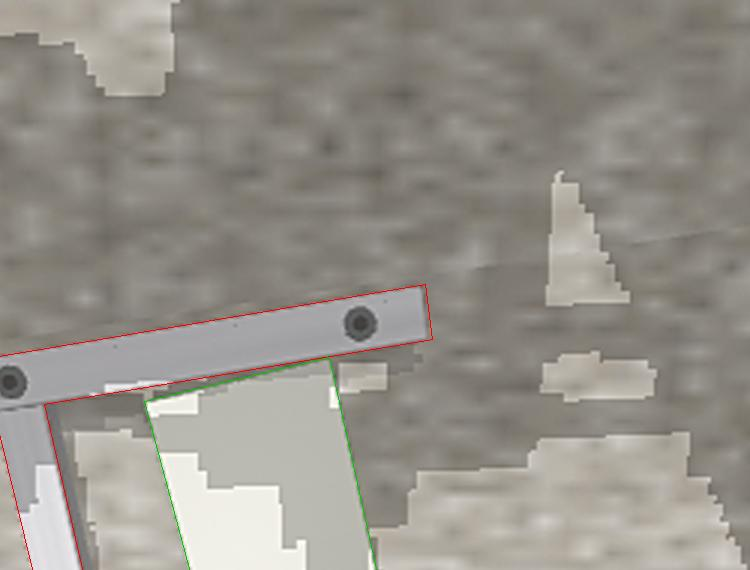

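Call:
{"name": "servo_tool", "arguments": {"targets": [[0, -0.008, 0.001, 0, 0], [0, -0.016, 0.0025, 0, 0], [0, -0.014, 0.016, 0, 0], [0, -0.011, 0.032, 0, 0], [0, -0.009, 0.048, 0, 0]]}}

```text
time_s: 38.6
tool_pos: [0.5839, 0.2154, 0.0494]
tool_rot: [180.0, -0.0, -0.1]
force: [0.5, -0.1, -0.6]
grip_width: 0.0135
```

Call:
{"name": "servo_tool", "arguments": {"targets": [[0, 0.012, -0.001, 0, 0], [0, 0.026, -0.004, 0, 0], [0, 0.04, -0.006, 0, 0], [0, 0.0545, -0.0085, 0, 0], [0, 0.0545, -0.0085, 0, 0]]}}

```text
time_s: 39.22
tool_pos: [0.639, 0.2265, 0.049]
tool_rot: [180.0, -0.0, -0.0]
force: [0.0, -0.4, -1.1]
grip_width: 0.0135
```

```bash
python3 go.py 1 '[[-36,-95],[-36,-80],[-34,-65],[-32,-60],[-32,-58]]'
```

```text
t 39.23 tcp [0.639  0.2265 0.049 ] yaw -0.0 foot in sq [-33.8 -97. ] F [ 0.  -0.4 -1.1] g 0.0135
   [-36, -95] world [0.637 0.228] shift [-0.0025, -0.0017, -0.0005]
   [-36, -80] world [0.634 0.243] shift [-0.0048, -0.0165, -0.0005]
   [-34, -65] world [0.634 0.258] shift [-0.0052, -0.0316, -0.0005]
   [-32, -60] world [0.635 0.263] shift [-0.004, -0.0369, -0.0005]
   [-32, -58] world [0.635 0.265] shift [-0.0043, -0.0388, -0.0005]
```

Call:
{"name": "servo_tool", "arguments": {"targets": [[0, -0.003, -0.008, 0, 0], [0, -0.0045, -0.0145, 0, 0], [0, -0.0048, -0.0175, 0, 0], [0, -0.005, -0.0205, 0, 0], [0, -0.0052, -0.0235, 0, 0]]}}

```text
time_s: 39.85
tool_pos: [0.6324, 0.2496, 0.0494]
tool_rot: [180.0, -0.0, -0.0]
force: [-1.2, -0.5, -0.3]
grip_width: 0.0138
```

Call:
{"name": "servo_tool", "arguments": {"targets": [[0, 0, -0.003, 0, 0], [0, 0, -0.006, 0, 0], [0, 0, -0.009, 0, 0], [0, 0.0005, -0.012, 0, 0], [0, 0.0008, -0.0135, 0, 0]]}}

```text
time_s: 40.48
tool_pos: [0.6333, 0.2635, 0.0492]
tool_rot: [-180.0, -0.0, 0.0]
force: [0.5, -2.2, -1.7]
grip_width: 0.0137
```

```bash
python3 fit.py o6;python3 go.py 1 '[[-32,-60],[-32,-57.5],[-32,-57]]'
```

```text
SQ [0.656  0.3276 0.1584] rms 0.0006 med 0.0002
PL [0.6304 0.2979 0.1669] rms 0.0017 med 0.0009 A 2036
   in square: [-30.1 -25.3] home(-30,-22.5) rel ang 0.009
40.525 [0.6333 0.2637 0.0493] [-1.7998e+02 -1.0000e-02  2.0000e-02] 0.01368542772280014
t 40.52 tcp [0.6333 0.2637 0.0493] yaw 0.0 foot in sq [-33.6 -59.4] F [-0.3  0.5  0.1] g 0.0137
   [-32, -60] world [0.635 0.263] shift [0.0017, 0.0004, -0.0002]
   [-32, -57.5] world [0.635 0.266] shift [0.0013, -0.0021, -0.0002]
   [-32, -57] world [0.635 0.266] shift [0.0012, -0.0026, -0.0002]
```

Call:
{"name": "servo_tool", "arguments": {"targets": [[0, 0.0004, -0.0007, 0, 0], [0, 0.0008, -0.0014, 0, 0], [0, 0.0012, -0.002, 0, 0], [0, 0.0012, -0.0026, 0, 0], [0, 0.0012, -0.0028, 0, 0]]}}

```text
time_s: 41.15
tool_pos: [0.6345, 0.266, 0.0493]
tool_rot: [-180.0, -0.0, -0.0]
force: [-0.2, -0.6, -1.0]
grip_width: 0.014
```

```bash
python3 F.py;python3 fit.py o6;python3 go.py 1 '[[-32,-75],[-95,-75],[-95,-24]]'
```

```text
F [-0.51 -0.35 -0.92] T [-0.204  0.169  0.023]
SQ [0.656  0.3278 0.1581] rms 0.0006 med 0.0002
PL [0.6301 0.3011 0.1716] rms 0.0019 med 0.0013 A 2041
   in square: [-29.8 -22.2] home(-30,-22.5) rel ang 0.014
41.4 [0.6345 0.266  0.0493] [-1.7999e+02 -0.0000e+00 -1.0000e-02] 0.013899677924404696
t 41.40 tcp [0.6345 0.266  0.0493] yaw -0.0 foot in sq [-32.1 -57.3] F [-0.4 -0.3 -1.3] g 0.0139
   [-32, -75] world [0.637 0.249] shift [0.0029, 0.0175, -0.0002]
   [-95, -75] world [0.575 0.239] shift [-0.0593, 0.0274, -0.0002]
   [-95, -24] world [0.567 0.289] shift [-0.0673, -0.023, -0.0002]
```

Call:
{"name": "servo_tool", "arguments": {"targets": [[0, 0, -0.0005, 0, 0], [0, 0, -0.0005, 0, 0], [0, 0.001, 0.009, 0, 0], [0, 0.003, 0.0175, 0, 0], [0, -0.02, 0.022, 0, 0]]}}

```text
time_s: 42.02
tool_pos: [0.6163, 0.2414, 0.0495]
tool_rot: [179.9, -0.1, -0.2]
force: [-0.2, -0.3, -0.6]
grip_width: 0.0136
```

Call:
{"name": "servo_tool", "arguments": {"targets": [[0, -0.02, 0.003, 0, 0], [0, -0.0395, 0.0055, 0, 0], [0, -0.042, -0.011, 0, 0], [0, -0.0445, -0.03, 0, 0], [0, -0.047, -0.045, 0, 0]]}}

```text
time_s: 42.65
tool_pos: [0.5676, 0.2915, 0.0493]
tool_rot: [-180.0, -0.0, 0.1]
force: [-0.8, -0.4, -1.0]
grip_width: 0.0135
```

Call:
{"name": "servo_tool", "arguments": {"targets": [[0, 0, 0, 0, 0], [0, 0, 0, 0, 0]]}}

```text
time_s: 42.9
tool_pos: [0.5678, 0.2883, 0.049]
tool_rot: [179.9, -0.0, -0.0]
force: [-0.3, 0.5, -0.7]
grip_width: 0.0136
```

```bash
python3 fit.py o6; python3 go.py 1 '[[-75,-24],[-73,-24]]'
```

```text
SQ [0.6555 0.3278 0.1573] rms 0.0004 med 0.0002
PL [0.6298 0.3014 0.157 ] rms 0.0003 med 0.0002 A 2667
   in square: [-29.5 -22.1] home(-30,-22.5) rel ang -0.0
42.95 [0.5679 0.2879 0.0491] [ 1.7995e+02 -1.0000e-02 -7.0000e-02] 0.013795815059714278
t 42.95 tcp [0.5679 0.2879 0.0491] yaw -0.1 foot in sq [-94.4 -25.2] F [ 0.1  0.5 -1.3] g 0.0138
   [-75, -24] world [0.587 0.292] shift [0.019, -0.0042, -0.0004]
   [-73, -24] world [0.589 0.292] shift [0.021, -0.0045, -0.0004]
```

View pics/o6.png

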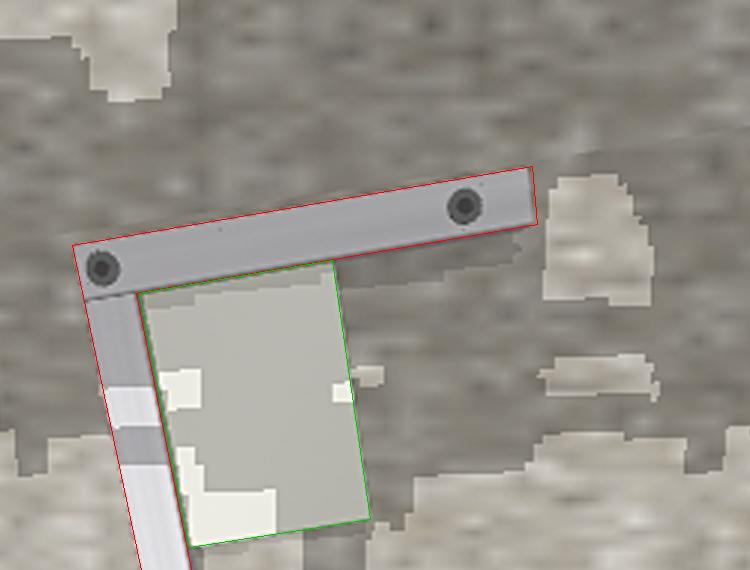

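Home; light x seating.

Call:
{"name": "servo_tool", "arguments": {"targets": [[0, 0.008, -0.002, 0, 0], [0, 0.014, -0.003, 0, 0], [0, 0.018, -0.004, 0, 0], [0, 0.02, -0.0045, 0, 0], [0, 0.021, -0.0045, 0, 0]]}}

```text
time_s: 43.58
tool_pos: [0.5885, 0.2935, 0.0492]
tool_rot: [180.0, 0.0, -0.0]
force: [0.0, -0.0, 0.1]
grip_width: 0.0137
```

Call:
{"name": "servo_tool", "arguments": {"targets": [[0, 0.0005, 0, 0, 0], [0, 0.001, 0, 0, 0], [0, 0.0014, 0, 0, 0], [0, 0.0014, 0, 0, 0]]}}

```text
time_s: 44.08
tool_pos: [0.5896, 0.2935, 0.0493]
tool_rot: [-180.0, 0.0, -0.0]
force: [-1.6, -0.2, 0.2]
grip_width: 0.014
```

```bash
python3 F.py;python3 fit.py o6; python3 go.py 1 '[[-73,-24]]'
```

```text
F [-1.18 -0.18  0.07] T [-0.044  0.434  0.014]
SQ [0.6557 0.3279 0.1586] rms 0.0006 med 0.0002
PL [0.6295 0.3013 0.1553] rms 0.0006 med 0.0003 A 2664
   in square: [-30.1 -22.1] home(-30,-22.5) rel ang -0.003
44.325 [0.5897 0.2935 0.0493] [-1.8e+02  2.0e-02 -0.0e+00] 0.013763945903134673
t 44.33 tcp [0.5897 0.2935 0.0493] yaw -0.0 foot in sq [-72.1 -23.1] F [-1.5  0.2 -0.2] g 0.0138
   [-73, -24] world [0.589 0.292] shift [-0.0008, 0.001, -0.0002]
```

Call:
{"name": "servo_tool", "arguments": {"targets": [[0, -0.01, 0, 0, 0], [0, -0.025, 0, -0.01, 0], [0, -0.04, 0.02, -0.04, 0], [0, -0.05, 0.06, -0.06, 0], [0, -0.05, 0.11, -0.06, 0]]}}

```text
time_s: 44.95
tool_pos: [0.5398, 0.1847, 0.1121]
tool_rot: [-179.8, -0.2, 0.2]
force: [1.1, -0.6, -1.4]
grip_width: 0.0137
```

Call:
{"name": "servo_tool", "arguments": {"targets": [[0, 0, 0.05, 0, 0], [0, 0, 0.1, 0, 0], [0, 0, 0.15, 0, 0], [0, 0, 0.2, 0, 0], [0, 0, 0.25, 0, 0]]}}

```text
time_s: 45.58
tool_pos: [0.5393, -0.0674, 0.1102]
tool_rot: [-179.9, -0.1, 0.0]
force: [0.4, 0.0, -0.2]
grip_width: 0.0136
```

Call:
{"name": "servo_tool", "arguments": {"targets": [[0, 0, 0.05, 0, 0], [0, 0, 0.1, 0, 0], [0, 0, 0.125, 0, 0], [0, 0, 0.133, 0, 0], [0, 0, 0.133, 0, 0]]}}

```text
time_s: 46.2
tool_pos: [0.5398, -0.1986, 0.1095]
tool_rot: [-179.9, -0.0, 0.0]
force: [0.6, 0.8, -1.1]
grip_width: 0.0137
```

```bash
python3 fit.py o7;python3 go.py 3 '[]'
```

```text
SQ [ 0.6847 -0.1501 -0.1157] rms 0.0004 med 0.0002
PL [ 0.6344 -0.1955 -0.1175] rms 0.0004 med 0.0002 A 2579
   in square: [-44.6 -50.9] home(-30,-22.5) rel ang -0.002
46.25 [ 0.54   -0.1977  0.1094] [-1.7992e+02 -2.0000e-02  9.0000e-02] 0.013501658439697329
t 46.25 tcp [ 0.54   -0.1977  0.1094] yaw 0.1 foot in sq [-140.4  -64.4] F [ 0.3  0.5 -0.6] g 0.0135
```

View pics/o7.png

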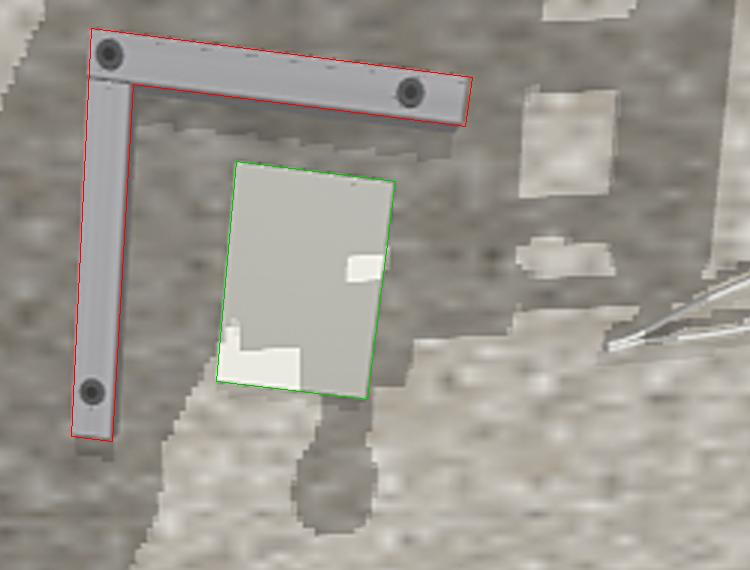

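```bash
python3 go.py 3 '[[-97,-51,109],[-97,-51],[-85,-51],[-73,-51]]'
```

```text
t 46.25 tcp [ 0.54   -0.1977  0.1094] yaw 0.1 foot in sq [-140.4  -64.4] F [ 0.3  0.5 -0.6] g 0.0135
   [-97, -51, 109] world [ 0.585 -0.189] shift [0.0446, -0.0083, 0.0004]
   [-97, -51] world [ 0.585 -0.189] shift [0.0446, -0.0082, 0.0599]
   [-85, -51] world [ 0.597 -0.191] shift [0.0565, -0.0068, 0.0599]
   [-73, -51] world [ 0.608 -0.192] shift [0.0684, -0.0054, 0.0599]
```

Call:
{"name": "servo_tool", "arguments": {"targets": [[0, 0.02, -0.004, 0, 0], [0, 0.04, -0.008, 0.01, 0], [0, 0.0445, -0.0085, 0.03, 0], [0, 0.0445, -0.0085, 0.047, 0], [0, 0.0445, -0.0085, 0.056, 0]]}}

```text
time_s: 46.88
tool_pos: [0.5824, -0.1907, 0.0513]
tool_rot: [-180.0, 0.2, -0.0]
force: [0.2, 1.0, -0.4]
grip_width: 0.0139
```

Call:
{"name": "servo_tool", "arguments": {"targets": [[0, 0, 0, 0.0035, 0], [0, 0.004, 0.0005, 0.004, 0], [0, 0.008, 0.001, 0.004, 0], [0, 0.011, 0.0015, 0.004, 0], [0, 0.014, 0.002, 0.004, 0]]}}

```text
time_s: 47.5
tool_pos: [0.5986, -0.1931, 0.0495]
tool_rot: [-180.0, -0.0, -0.0]
force: [-0.9, 1.1, -1.1]
grip_width: 0.0135
```

```bash
python3 fit.py o7;python3 go.py 3 '[[-76,-51],[-73,-51]]'
```

```text
SQ [ 0.685 -0.15  -0.115] rms 0.0004 med 0.0002
PL [ 0.6396 -0.1957 -0.1083] rms 0.0006 med 0.0002 A 2611
   in square: [-39.9 -50.6] home(-30,-22.5) rel ang 0.007
47.55 [ 0.599  -0.1932  0.0495] [ 1.7999e+02 -4.0000e-02 -0.0000e+00] 0.013496350349423524
t 47.55 tcp [ 0.599  -0.1932  0.0495] yaw -0.0 foot in sq [-82.3 -53.2] F [ 0.1  0.5 -0.9] g 0.0135
   [-76, -51] world [ 0.605 -0.192] shift [0.0065, -0.0015, -0.0]
   [-73, -51] world [ 0.608 -0.192] shift [0.0095, -0.0011, -0.0]
```

Call:
{"name": "servo_tool", "arguments": {"targets": [[0, 0.0025, -0.001, 0, 0], [0, 0.005, -0.001, 0, 0], [0, 0.0075, -0.001, 0, 0], [0, 0.009, -0.001, 0, 0], [0, 0.0098, -0.001, 0, 0]]}}

```text
time_s: 48.18
tool_pos: [0.6082, -0.192, 0.0492]
tool_rot: [-180.0, 0.0, -0.0]
force: [-0.8, 0.3, -1.0]
grip_width: 0.0137
```

```bash
python3 fit.py o7;python3 go.py 3 '[[-88,-51],[-88,-98],[-32,-98]]'
```

```text
SQ [ 0.685  -0.1499 -0.1143] rms 0.0004 med 0.0002
PL [ 0.6494 -0.1955 -0.1302] rms 0.0006 med 0.0002 A 2637
   in square: [-30.2 -49.4] home(-30,-22.5) rel ang -0.016
48.225 [ 0.6082 -0.1921  0.0492] [ 1.8e+02 -0.0e+00 -1.0e-02] 0.013761393086071064
t 48.23 tcp [ 0.6082 -0.1921  0.0492] yaw -0.0 foot in sq [-73.2 -51.1] F [ 0.4 -0.4  0.1] g 0.0138
   [-88, -51] world [ 0.594 -0.19 ] shift [-0.0147, -0.0017, -0.0003]
   [-88, -98] world [ 0.588 -0.237] shift [-0.02, 0.045, -0.0003]
   [-32, -98] world [ 0.644 -0.243] shift [0.0356, 0.0513, -0.0003]
```

Call:
{"name": "servo_tool", "arguments": {"targets": [[0, -0.008, -0.001, 0, 0], [0, -0.0165, -0.0015, 0, 0], [0, -0.018, 0.015, 0, 0], [0, -0.02, 0.03, 0, 0], [0, -0.021, 0.045, 0, 0]]}}

```text
time_s: 48.85
tool_pos: [0.5868, -0.2391, 0.0494]
tool_rot: [180.0, -0.0, -0.1]
force: [0.0, -0.2, -1.2]
grip_width: 0.0139
```

Call:
{"name": "servo_tool", "arguments": {"targets": [[0, 0.012, 0.003, 0, 0], [0, 0.026, 0.004, 0, 0], [0, 0.041, 0.005, 0, 0], [0, 0.0565, 0.0065, 0, 0], [0, 0.0565, 0.0065, 0, 0]]}}

```text
time_s: 49.48
tool_pos: [0.6456, -0.242, 0.0487]
tool_rot: [-180.0, -0.0, 0.2]
force: [-1.5, 0.0, -0.4]
grip_width: 0.0138
```

```bash
python3 fit.py o7;python3 go.py 3 '[[-30,-98],[-30,-85],[-30,-70],[-30,-60],[-30,-58]]'
```

```text
SQ [ 0.6855 -0.1502 -0.1159] rms 0.0006 med 0.0002
PL [ 0.6498 -0.1957 -0.1395] rms 0.0015 med 0.0005 A 2338
   in square: [-30.2 -49.3] home(-30,-22.5) rel ang -0.024
49.525 [ 0.6443 -0.2425  0.0486] [-1.7998e+02  4.0000e-02  1.0000e-01] 0.013463839378707687
t 49.52 tcp [ 0.6443 -0.2425  0.0486] yaw 0.1 foot in sq [-31.6 -97.1] F [ 0.5  0.2 -0.7] g 0.0135
   [-30, -98] world [ 0.646 -0.244] shift [0.0015, 0.0011, -0.0009]
   [-30, -85] world [ 0.647 -0.231] shift [0.003, -0.0118, -0.0009]
   [-30, -70] world [ 0.649 -0.216] shift [0.0047, -0.0267, -0.0009]
   [-30, -60] world [ 0.65  -0.206] shift [0.0059, -0.0366, -0.0009]
   [-30, -58] world [ 0.65  -0.204] shift [0.0061, -0.0386, -0.0009]
```

Call:
{"name": "servo_tool", "arguments": {"targets": [[0, 0.002, -0.006, 0, 0], [0, 0.003, -0.011, 0, 0], [0, 0.0035, -0.0145, 0, 0], [0, 0.004, -0.018, 0, 0], [0, 0.0045, -0.0215, 0, 0]]}}

```text
time_s: 50.15
tool_pos: [0.648, -0.2219, 0.0494]
tool_rot: [180.0, -0.0, -0.0]
force: [0.5, -0.5, -1.2]
grip_width: 0.0136
```

Call:
{"name": "servo_tool", "arguments": {"targets": [[0, 0, -0.0035, 0, 0], [0, 0, -0.007, 0, 0], [0, 0, -0.0105, 0, 0], [0, 0.0005, -0.0135, 0, 0], [0, 0.0005, -0.015, 0, 0]]}}

```text
time_s: 50.78
tool_pos: [0.6487, -0.2068, 0.0493]
tool_rot: [-180.0, -0.0, 0.0]
force: [0.3, -0.3, -0.8]
grip_width: 0.0138
```

```bash
python3 fit.py o7;python3 go.py 3 '[[-30,-60],[-30,-58],[-30,-57]]'
```

```text
SQ [ 0.6853 -0.15   -0.1132] rms 0.0006 med 0.0002
PL [ 0.6529 -0.1727 -0.1532] rms 0.0016 med 0.0007 A 2335
   in square: [-29.7 -26.3] home(-30,-22.5) rel ang -0.04
50.825 [ 0.6487 -0.2066  0.0492] [-1.7998e+02 -0.0000e+00  1.0000e-02] 0.01376799798635733
t 50.83 tcp [ 0.6487 -0.2066  0.0492] yaw 0.0 foot in sq [-31.3 -60.8] F [ 0.6 -0.1 -1.2] g 0.0138
   [-30, -60] world [ 0.65  -0.206] shift [0.0014, -0.0007, -0.0003]
   [-30, -58] world [ 0.65  -0.204] shift [0.0017, -0.0027, -0.0003]
   [-30, -57] world [ 0.65  -0.203] shift [0.0018, -0.0037, -0.0003]
```

Call:
{"name": "servo_tool", "arguments": {"targets": [[0, 0.001, -0.0008, 0, 0], [0, 0.002, -0.0016, 0, 0], [0, 0.003, -0.0024, 0, 0], [0, 0.003, -0.0032, 0, 0], [0, 0.003, -0.0038, 0, 0]]}}

```text
time_s: 51.45
tool_pos: [0.6517, -0.2031, 0.0492]
tool_rot: [-180.0, -0.0, -0.0]
force: [0.2, -0.0, -0.7]
grip_width: 0.0138
```

```bash
python3 F.py; python3 fit.py o7;python3 go.py 3 '[[-30,-75],[-95,-75],[-95,-24]]'
```

```text
F [-0.07 -0.29 -1.43] T [-0.103  0.207  0.005]
SQ [ 0.6853 -0.15   -0.114 ] rms 0.0006 med 0.0002
PL [ 0.6533 -0.1682 -0.1207] rms 0.0017 med 0.0011 A 2269
   in square: [-29.8 -21.7] home(-30,-22.5) rel ang -0.007
51.7 [ 0.6516 -0.2031  0.0493] [-1.7999e+02 -1.0000e-02 -1.0000e-02] 0.014162113846219774
t 51.70 tcp [ 0.6516 -0.2031  0.0493] yaw -0.0 foot in sq [-28.8 -57.1] F [-0.   0.1 -1. ] g 0.0142
   [-30, -75] world [ 0.648 -0.221] shift [-0.0032, 0.0177, -0.0002]
   [-95, -75] world [ 0.584 -0.213] shift [-0.0678, 0.0103, -0.0002]
   [-95, -24] world [ 0.59  -0.163] shift [-0.062, -0.0404, -0.0002]
```

Call:
{"name": "servo_tool", "arguments": {"targets": [[0, 0, -0.0005, 0, 0], [0, 0, -0.0008, 0, 0], [0, 0, -0.0008, 0, 0]]}}

```text
time_s: 52.08
tool_pos: [0.6516, -0.2028, 0.0494]
tool_rot: [180.0, -0.0, -0.0]
force: [0.4, -2.0, -0.7]
grip_width: 0.0137
```

```bash
python3 F.py
```

```text
F [-0.33 -1.31 -0.62] T [-0.361  0.112 -0.016]
```

Call:
{"name": "servo_tool", "arguments": {"targets": [[0, -0.002, 0.009, 0, 0], [0, -0.0035, 0.0185, 0, 0], [0, -0.024, 0.016, 0, 0], [0, -0.046, 0.0135, 0, 0], [0, -0.068, 0.011, 0, 0]]}}

```text
time_s: 52.9
tool_pos: [0.5826, -0.2143, 0.0492]
tool_rot: [-180.0, 0.0, -0.1]
force: [-1.3, 0.9, -0.7]
grip_width: 0.0138
```

Call:
{"name": "servo_tool", "arguments": {"targets": [[0, 0.001, -0.015, 0, 0], [0, 0.003, -0.03, 0, 0], [0, 0.0055, -0.05, 0, 0], [0, 0.0055, -0.05, 0, 0], [0, 0.0055, -0.05, 0, 0]]}}

```text
time_s: 53.52
tool_pos: [0.5893, -0.1636, 0.0492]
tool_rot: [180.0, 0.0, 0.0]
force: [0.1, -0.6, -1.3]
grip_width: 0.0132
```

```bash
python3 fit.py o7;python3 go.py 3 '[[-75,-24],[-73,-24]]'
```

```text
SQ [ 0.6848 -0.1497 -0.1145] rms 0.0003 med 0.0002
PL [ 0.653  -0.1684 -0.1163] rms 0.0003 med 0.0002 A 2632
   in square: [-29.5 -22.2] home(-30,-22.5) rel ang -0.002
53.575 [ 0.5891 -0.1642  0.0493] [ 1.7995e+02  0.0000e+00 -3.0000e-02] 0.013704793270802469
t 53.58 tcp [ 0.5891 -0.1642  0.0493] yaw -0.0 foot in sq [-95.4 -25.6] F [ 0.4 -0.1 -1.3] g 0.0137
   [-75, -24] world [ 0.61  -0.165] shift [0.0205, 0.0008, -0.0002]
   [-73, -24] world [ 0.612 -0.165] shift [0.0225, 0.001, -0.0002]
```

View pics/o7.png

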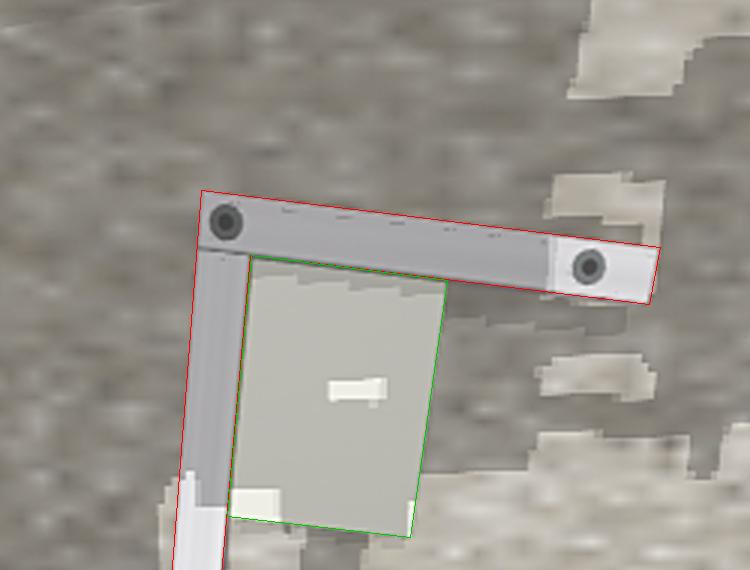

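Home. Final light x seating on this one.

Call:
{"name": "servo_tool", "arguments": {"targets": [[0, 0.008, 0, 0, 0], [0, 0.015, 0, 0, 0], [0, 0.019, 0.0005, 0, 0], [0, 0.0215, 0.0005, 0, 0], [0, 0.0225, 0.0005, 0, 0]]}}

```text
time_s: 54.2
tool_pos: [0.6116, -0.164, 0.0492]
tool_rot: [-180.0, 0.0, -0.0]
force: [-0.4, -0.8, -1.5]
grip_width: 0.0136
```

Call:
{"name": "servo_tool", "arguments": {"targets": [[0, 0.0004, 0, 0, 0], [0, 0.0008, 0, 0, 0], [0, 0.001, 0, 0, 0], [0, 0.001, 0, 0, 0]]}}

```text
time_s: 54.7
tool_pos: [0.6122, -0.164, 0.0492]
tool_rot: [-180.0, 0.0, -0.0]
force: [-1.2, 1.1, -0.2]
grip_width: 0.0138
```

```bash
python3 F.py;python3 fit.py o7;python3 go.py 3 '[[-73,-24]]'
```

```text
F [-0.95  0.18 -0.44] T [-0.086  0.648  0.004]
SQ [ 0.685  -0.1497 -0.1146] rms 0.0004 med 0.0002
PL [ 0.6526 -0.1683 -0.1171] rms 0.0005 med 0.0002 A 2634
   in square: [-30.1 -22.2] home(-30,-22.5) rel ang -0.003
54.95 [ 0.6122 -0.164   0.0492] [-1.7999e+02  3.0000e-02 -2.0000e-02] 0.01380818864548901
t 54.95 tcp [ 0.6122 -0.164   0.0492] yaw -0.0 foot in sq [-72.4 -22.7] F [-2.  -0.2 -0.2] g 0.0138
   [-73, -24] world [ 0.612 -0.165] shift [-0.0007, 0.0012, -0.0003]
```

Call:
{"name": "servo_tool", "arguments": {"targets": [[0, -0.01, 0, 0, 0], [0, -0.025, 0, -0.01, 0], [0, -0.045, -0.02, -0.04, 0], [0, -0.072, -0.06, -0.06, 0], [0, -0.072, -0.11, -0.06, 0]]}}

```text
time_s: 55.58
tool_pos: [0.5403, -0.0545, 0.1113]
tool_rot: [-179.9, -0.3, -0.2]
force: [1.0, 0.1, -1.1]
grip_width: 0.0138
```

Call:
{"name": "servo_tool", "arguments": {"targets": [[0, 0, -0.05, 0, 0], [0, 0, -0.1, 0, 0], [0, 0, -0.14, 0, 0], [0, 0, -0.16, 0, 0], [0, 0, -0.16, 0, 0]]}}

```text
time_s: 56.2
tool_pos: [0.5405, 0.1068, 0.1092]
tool_rot: [-180.0, -0.0, 0.1]
force: [0.0, -0.6, -0.8]
grip_width: 0.0135
```

```bash
python3 fit.py o8; python3 -c "
from h import *
snap('wrist','w8')"
```

```text
SQ [0.6556 0.3264 0.1548] rms 0.0005 med 0.0004
SQ [0.6559 0.0743 0.1463] rms 0.0003 med 0.0002
PL [0.6284 0.3013 0.2268] rms 0.0022 med 0.0023 A 3000
   in square: [-30.7 -20.6] home(-30,-22.5) rel ang 0.072
PL [0.6301 0.0473 0.1447] rms 0.0005 med 0.0003 A 2566
   in square: [-29.5 -22.9] home(-30,-22.5) rel ang -0.002
56.25 [0.5407 0.1047 0.1093] [ 1.7995e+02 -2.0000e-02 -4.0000e-02] 0.013749165961713036
```

View pics/w8.png

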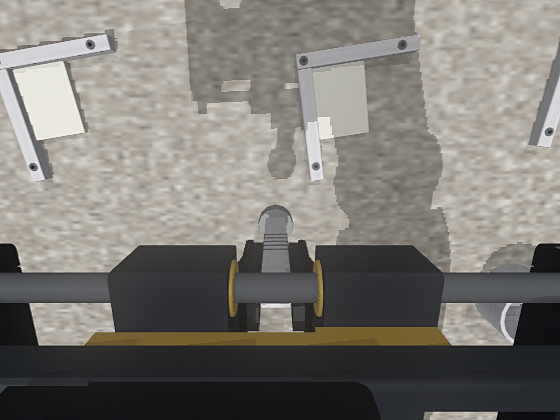

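Call:
{"name": "servo_tool", "arguments": {"targets": [[0, -0.02, 0.04, -0.002, 0], [0, -0.04, 0.085, -0.002, 0], [0, -0.06, 0.13, -0.002, 0], [0, -0.08, 0.175, -0.002, 0], [0, -0.095, 0.215, -0.002, 0]]}}

```text
time_s: 56.92
tool_pos: [0.4438, -0.1129, 0.1112]
tool_rot: [-180.0, -0.0, -0.3]
force: [0.6, -0.2, -1.2]
grip_width: 0.0137
```

```bash
python3 cup.py; python3 -c "
from h import *
plan(.4395,-.136,.11,0);snap('wrist','w9')"
```

```text
top 0 enc (0.0, 0.0) 0.0 fit [ 0.443 -0.133]
scene 131 enc (438.0306396484375, -136.72850036621094) 34.648460388183594 fit [ 0.43778818 -0.13594276]
[-0.30016924  0.03368246 -1.50382562] 0.013645882113368531
t 57.02 at [ 0.443  -0.116   0.1113] rot [180.    0.   -0.7] shift [ 0.0002  0.017  -0.0007] turn -0.012
t 57.08 at [ 0.4442 -0.1131  0.1114] rot [-180.    -0.    -0.5] shift [-0.0045  0.023   0.0014] turn -0.0089
```

View pics/w9.png

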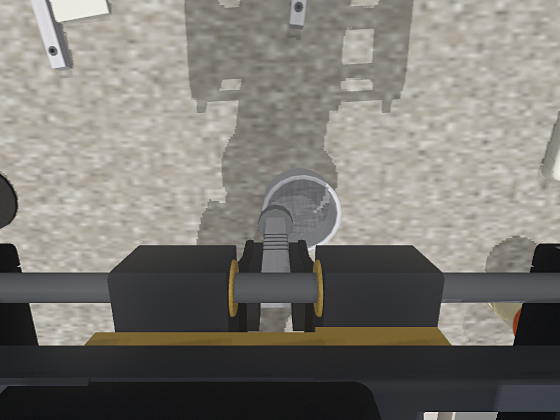

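Call:
{"name": "servo_tool", "arguments": {"targets": [[0, -0.0045, 0.012, 0, 0], [0, -0.0045, 0.023, 0, 0], [0, -0.0045, 0.023, 0, 0], [0, -0.0045, 0.023, 0, 0]]}}

```text
time_s: 57.62
tool_pos: [0.4412, -0.1316, 0.1112]
tool_rot: [-180.0, 0.0, 0.0]
force: [-0.5, 0.0, -1.0]
grip_width: 0.0138
```

```bash
python3 -c "
from h import *
plan(.4395,-.136,.056,0)"
```

```text
t 57.62 at [ 0.4412 -0.1316  0.1112] rot [-180.    0.    0.] shift [-0.0017  0.0044  0.0552] turn 0.0002
```

Call:
{"name": "servo_tool", "arguments": {"targets": [[0, -0.0015, 0.004, 0.012, 0], [0, -0.0015, 0.004, 0.03, 0], [0, -0.0015, 0.004, 0.043, 0], [0, -0.0015, 0.004, 0.051, 0], [0, -0.0015, 0.004, 0.0545, 0]]}}

```text
time_s: 58.25
tool_pos: [0.4394, -0.1359, 0.0562]
tool_rot: [180.0, 0.0, -0.0]
force: [-0.5, -0.2, -1.4]
grip_width: 0.0138
```

Call:
{"name": "servo_tool", "arguments": {"targets": [[0, 0, 0, 0, 0], [0, 0, 0, 0, 0], [0, 0, 0, 0, 0]]}}

```text
time_s: 58.62
tool_pos: [0.44, -0.1359, 0.0571]
tool_rot: [-180.0, -0.1, -0.0]
force: [0.5, -0.3, -0.2]
grip_width: 0.0136
```

```bash
python3 -c "
from h import *
plan(.4395,-.136,.056,0);snap('scene','s9')"
```

```text
t 58.62 at [ 0.44   -0.1359  0.0571] rot [-1.8e+02 -1.0e-01 -0.0e+00] shift [-0.0005  0.0001  0.0011] turn -0.0001
```

View pics/s9.png

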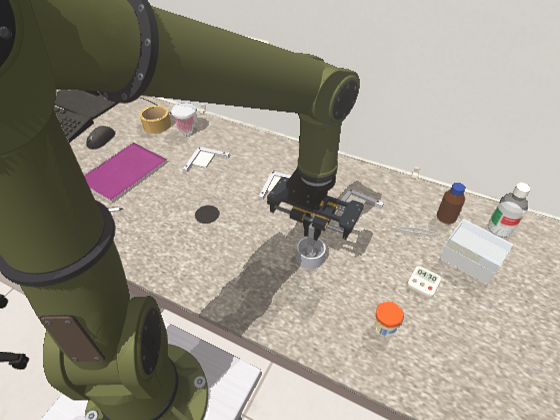

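Call:
{"name": "servo_tool", "arguments": {"targets": [[0, 0, 0, 0.0012, 0], [0, 0, 0, 0.0012, 0], [0, 0, 0, 0.0012, 0]]}}

```text
time_s: 59.05
tool_pos: [0.4396, -0.1359, 0.0555]
tool_rot: [-180.0, -0.0, -0.0]
force: [-0.2, 0.3, -0.6]
grip_width: 0.014
```

Call:
{"name": "servo_tool", "arguments": {"targets": [[0, 0, 0, -0.012, 0], [0, 0, 0, -0.027, 0], [0, 0, 0, -0.042, 0], [0, 0, 0, -0.054, 0], [0, 0, 0, -0.054, 0]]}}

```text
time_s: 59.68
tool_pos: [0.4406, -0.136, 0.1108]
tool_rot: [-180.0, -0.2, -0.0]
force: [-0.7, 0.2, -1.5]
grip_width: 0.0138
```

```bash
python3 cup.py; python3 -c "
from h import *
plan(.4496,.1669,.11,0)"
```

```text
top 0 enc (0.0, 0.0) 0.0 fit [ 0.443 -0.133]
scene 136 enc (437.87908935546875, -136.02395629882812) 34.804874420166016 fit [ 0.4376928  -0.13605275]
[-0.16054818 -0.39814622 -0.29612834] 0.013788124916197877
t 59.77 at [ 0.4395 -0.1358  0.1095] rot [-180.   -0.   -0.] shift [ 0.0035 -0.0028 -0.0025] turn -0.0001
t 59.83 at [ 0.4392 -0.1358  0.1092] rot [-180.    0.   -0.] shift [ 0.0103 -0.3027 -0.0008] turn -0.0001
```

Call:
{"name": "servo_tool", "arguments": {"targets": [[0, 0.002, -0.035, 0, 0], [0, 0.004, -0.08, 0, 0], [0, 0.006, -0.125, 0, 0], [0, 0.008, -0.17, 0, 0], [0, 0.009, -0.21, 0, 0]]}}

```text
time_s: 60.45
tool_pos: [0.448, 0.0757, 0.1089]
tool_rot: [180.0, 0.1, 0.0]
force: [0.2, -0.3, -0.7]
grip_width: 0.0136
```

Call:
{"name": "servo_tool", "arguments": {"targets": [[0, 0, -0.035, 0, 0], [0, 0.001, -0.07, 0, 0], [0, 0.0015, -0.09, 0, 0], [0, 0.0015, -0.0925, 0, 0], [0, 0.0015, -0.0925, 0, 0]]}}

```text
time_s: 61.08
tool_pos: [0.4502, 0.1652, 0.1093]
tool_rot: [179.9, 0.0, -0.1]
force: [-0.2, -1.0, -1.0]
grip_width: 0.0137
```

```bash
python3 -c "
from h import *
d=snap('wrist','w10');plan(.4496,.1669,.053,0)
print([(x['at'],x['confidence'],px2w(d,*x['at'],.004)) for x in pinpoint('wrist','pad')])
from st import grid
W=grid(d);g=d['frame'].max(2)
m=(np.hypot(W[...,0]-.448,W[...,1]-.167)<.045)&(g<75)&(np.abs(W[...,2]-.004)<.004)
P=W[m][:,:2];print(m.sum(),cv2.minEnclosingCircle((P*1000).astype(np.float32)))
"
```

```text
t 61.12 at [0.4503 0.1649 0.1094] rot [ 1.8e+02  0.0e+00 -1.0e-01] shift [-0.0006 -0.002   0.0564] turn -0.0022
[([272.7, 203.4], 0.73, array([0.44698836, 0.16666726, 0.004     ]))]
311 ((447.9041442871094, 166.68601989746094), 31.590152740478516)
```

View pics/w10.png

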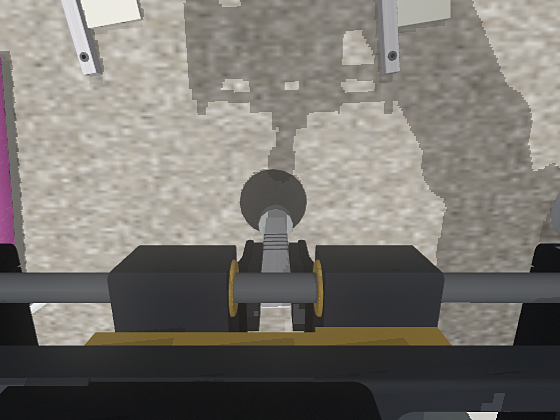

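Call:
{"name": "servo_tool", "arguments": {"targets": [[0, -0.0006, -0.002, 0.015, 0], [0, -0.0006, -0.002, 0.03, 0], [0, -0.0006, -0.002, 0.043, 0], [0, -0.0006, -0.002, 0.051, 0], [0, -0.0006, -0.002, 0.0545, 0]]}}

```text
time_s: 61.8
tool_pos: [0.4493, 0.1684, 0.0543]
tool_rot: [180.0, 0.0, -0.0]
force: [-0.0, -0.3, -0.3]
grip_width: 0.0141
```

Call:
{"name": "servo_tool", "arguments": {"targets": [[0, 0, 0, 0, 0], [0, 0, 0, 0, 0], [0, 0, 0, 0.001, 0], [0, 0, 0, 0.001, 0], [0, 0, 0, 0.001, 0]]}}

```text
time_s: 62.42
tool_pos: [0.4496, 0.1686, 0.0542]
tool_rot: [-180.0, -0.0, -0.0]
force: [-0.0, -0.2, -1.3]
grip_width: 0.0142
```

```bash
python3 F.py; python3 -c "
from h import *
plan(.4496,.1669,.0515,0)"
```

```text
F [ 0.17  0.13 -1.21] T [-0.036  0.142 -0.011]
t 62.62 at [0.4495 0.1686 0.0541] rot [-180.   -0.   -0.] shift [0.0001 0.0017 0.0026] turn -0.0002
```

Call:
{"name": "servo_tool", "arguments": {"targets": [[0, 0, 0, 0.001, 0], [0, 0, 0, 0.002, 0], [0, 0, 0, 0.002, 0], [0, 0, 0, 0.002, 0]]}}

```text
time_s: 63.12
tool_pos: [0.4495, 0.1686, 0.0521]
tool_rot: [-180.0, -0.0, -0.0]
force: [-0.3, -0.5, -0.9]
grip_width: 0.0136
```

```bash
python3 F.py
```

```text
F [-0.11  0.23 -0.82] T [-0.038  0.163  0.02 ]
```

Call:
{"name": "servo_tool", "arguments": {"targets": [[0, 0, 0, 0.0004, 0], [0, 0, 0, 0.0006, 0], [0, 0, 0, 0.0006, 0]]}}

```text
time_s: 63.7
tool_pos: [0.4496, 0.1686, 0.0515]
tool_rot: [-180.0, -0.0, -0.0]
force: [-0.2, 0.8, -1.1]
grip_width: 0.0136
```

```bash
python3 F.py; python3 -c "
from h import *
plan(.4496,.1669,.0515,0)"
```

```text
F [-0.13  0.41 -1.25] T [-0.05   0.172  0.   ]
t 63.9 at [0.4495 0.1686 0.0515] rot [-180.   -0.   -0.] shift [ 0.0001  0.0017 -0.    ] turn -0.0002
```

Call:
{"name": "servo_tool", "arguments": {"targets": [[0, 0, 0, 0.0003, 0], [0, 0, 0, 0.0005, 0], [0, 0, 0, 0.0005, 0]]}}

```text
time_s: 64.28
tool_pos: [0.4498, 0.1687, 0.0514]
tool_rot: [-180.0, -0.0, -0.0]
force: [-1.0, -0.6, 4.5]
grip_width: 0.0138
```

```bash
python3 F.py; python3 -c "
from h import *
plan(.4496,.1669,.0515,0)"
```

```text
F [-1.39 -0.69  4.96] T [-0.233  0.526  0.009]
t 64.47 at [0.4498 0.1687 0.0514] rot [-180.   -0.   -0.] shift [-0.0002  0.0018 -0.0001] turn -0.0002
```

Contact (≈6 N). Ease back 0.3 mm and open.

Call:
{"name": "servo_tool", "arguments": {"targets": [[0, 0, 0, -0.0004, 0], [10, 0, 0, -0.0004, 0], [25, 0, 0, -0.0004, 0], [40, 0, 0, -0.0004, 0], [50, 0, 0, -0.0004, 0]]}}

```text
time_s: 65.1
tool_pos: [0.4494, 0.1685, 0.0511]
tool_rot: [180.0, 0.0, -0.0]
force: [-0.1, 0.2, 0.9]
grip_width: 0.034
```

Call:
{"name": "servo_tool", "arguments": {"targets": [[70, 0, 0, 0, 0], [100, 0, 0, 0, 0], [100, 0, 0, 0, 0], [100, 0, 0, 0, 0], [100, 0, 0, 0, 0]]}}

```text
time_s: 65.72
tool_pos: [0.4496, 0.1686, 0.0514]
tool_rot: [-180.0, -0.0, -0.0]
force: [-0.4, 0.1, 0.3]
grip_width: 0.0823
```

```bash
python3 -c "
from h import *
d=snap('wrist','w11');plan(.4496,.1669,.0515,0);print(monitor.get_obs()['grip_width'])"
```

```text
t 65.78 at [0.4496 0.1686 0.0514] rot [-180.   -0.   -0.] shift [ 0.      0.0017 -0.0001] turn -0.0003
0.08454265290126994
```

View pics/w11.png

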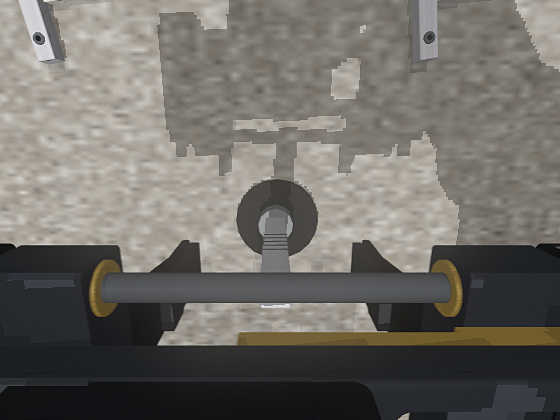

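Call:
{"name": "servo_tool", "arguments": {"targets": [[100, 0, 0, -0.02, 0], [100, 0, 0, -0.05, 0], [100, 0, 0, -0.09, 0], [100, 0, 0, -0.13, 0], [100, 0, 0, -0.14, 0]]}}

```text
time_s: 66.4
tool_pos: [0.4511, 0.1692, 0.1942]
tool_rot: [-179.8, -0.2, -0.0]
force: [-0.3, -0.0, 0.3]
grip_width: 0.0874
```

Call:
{"name": "servo_tool", "arguments": {"targets": [[100, 0.04, -0.04, 0, 0], [100, 0.08, -0.08, 0, 0], [100, 0.11, -0.12, 0, 0], [100, 0.11, -0.12, 0, 0], [100, 0.11, -0.12, 0, 0]]}}

```text
time_s: 67.03
tool_pos: [0.559, 0.2876, 0.19]
tool_rot: [179.9, 0.1, -0.0]
force: [0.7, -0.3, -0.2]
grip_width: 0.0873
```

```bash
python3 fit.py o9; python3 -c "
from h import *
d=snap('wrist','w12');d=snap('scene','s12')"
```

```text
SQ [0.6555 0.3278 0.1591] rms 0.0005 med 0.0003
SQ [0.6561 0.0749 0.1449] rms 0.0005 med 0.0003
SQ [ 0.5835  0.4872 -0.5137] rms 0.0029 med 0.0186
PL [0.6298 0.301  0.158 ] rms 0.0004 med 0.0003 A 2621
   in square: [-29.7 -22.4] home(-30,-22.5) rel ang -0.001
PL [0.6298 0.0463 0.1371] rms 0.0013 med 0.0012 A 2373
   in square: [-30.1 -24.6] home(-30,-22.5) rel ang -0.008
67.075 [0.5591 0.2872 0.1907] [ 1.7993e+02  6.0000e-02 -8.0000e-02] 0.08722255617952838
```

View pics/o9.png

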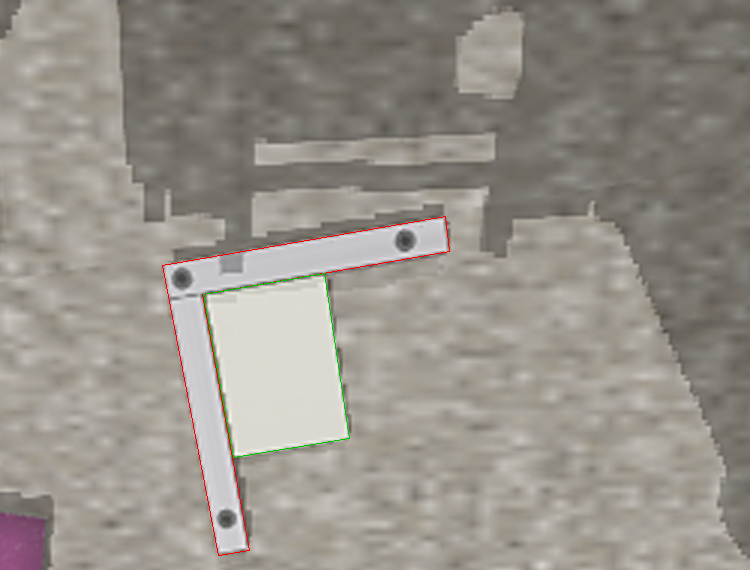

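View pics/s12.png

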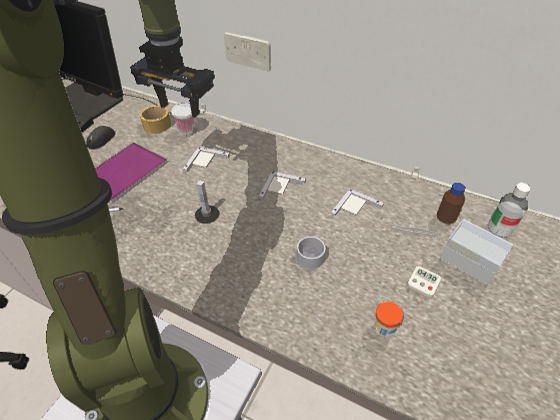

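Pusher stands on the pad, cup upright. Last look at plates 2 and 3 from above at 0.19 m (well clear).

Call:
{"name": "servo_tool", "arguments": {"targets": [[100, 0, 0.05, 0, 0], [100, 0, 0.1, 0, 0], [100, 0, 0.15, 0, 0], [100, 0, 0.2, 0, 0], [100, 0, 0.25, 0, 0]]}}

```text
time_s: 67.8
tool_pos: [0.5589, 0.0363, 0.1921]
tool_rot: [-179.9, -0.1, -0.1]
force: [0.3, 0.1, 0.8]
grip_width: 0.0869
```

```bash
python3 fit.py o10
```

```text
SQ [ 0.6846 -0.1489 -0.1144] rms 0.0005 med 0.0004
SQ [0.656  0.3261 0.1536] rms 0.0007 med 0.0004
SQ [0.6562 0.0738 0.1455] rms 0.0004 med 0.0003
PL [ 0.6527 -0.1697 -0.1151] rms 0.0012 med 0.0010 A 2446
   in square: [-29.4 -24.3] home(-30,-22.5) rel ang -0.001
PL [0.6284 0.3012 0.227 ] rms 0.0023 med 0.0024 A 2976
   in square: [-31.1 -20.4] home(-30,-22.5) rel ang 0.073
PL [0.6301 0.0475 0.1442] rms 0.0004 med 0.0003 A 2608
   in square: [-29.7 -22.2] home(-30,-22.5) rel ang -0.001
67.85 [0.5587 0.0266 0.1925] [ 1.798e+02 -1.000e-01 -6.500e-01] 0.08697570108037987
```

Call:
{"name": "servo_tool", "arguments": {"targets": [[100, 0, 0.05, 0, 0], [100, 0, 0.1, 0, 0], [100, 0, 0.15, 0, 0], [100, 0, 0.2, 0, 0], [100, 0, 0.21, 0, 0]]}}

```text
time_s: 68.47
tool_pos: [0.5578, -0.1767, 0.1922]
tool_rot: [179.9, -0.1, -0.5]
force: [0.2, 0.8, 0.3]
grip_width: 0.0871
```

```bash
python3 fit.py o11; python3 cup.py
```

```text
SQ [ 0.6849 -0.15   -0.1156] rms 0.0004 med 0.0003
SQ [0.6563 0.0726 0.1474] rms 0.0006 med 0.0004
PL [ 0.653  -0.1685 -0.1169] rms 0.0004 med 0.0003 A 2619
   in square: [-29.5 -22.1] home(-30,-22.5) rel ang -0.001
PL [0.6294 0.0475 0.1947] rms 0.0020 med 0.0017 A 2883
   in square: [-30.3 -20.8] home(-30,-22.5) rel ang 0.047
68.525 [ 0.5582 -0.1756  0.192 ] [ 1.7996e+02 -6.0000e-02 -3.7000e-01] 0.08705659914918766
top 0 enc (0.0, 0.0) 0.0 fit [ 0.443 -0.133]
scene 150 enc (438.644775390625, -136.0843048095703) 34.28528594970703 fit [ 0.43794289 -0.13614131]
[-0.36636185  0.62796692 -0.62300507] 0.08697770039090455
t 68.62 at [ 0.5592 -0.1708  0.1916] rot [-179.9   -0.    -0. ] shift [-0.1163 -0.0376  0.0795] turn -0.0007
```

View pics/o11.png

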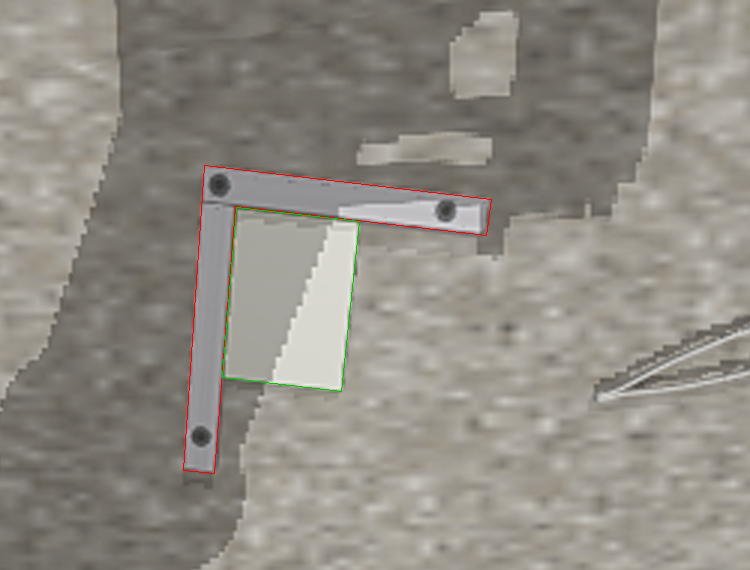

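View pics/o10.png

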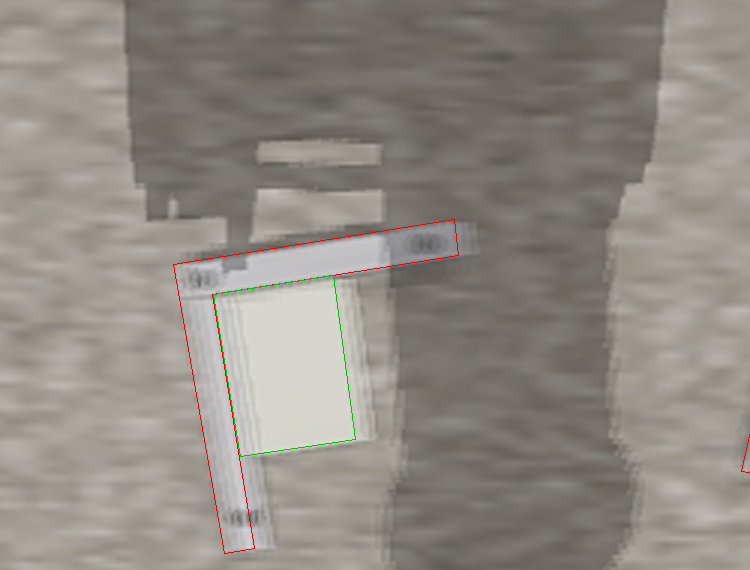

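Call:
{"name": "servo_tool", "arguments": {"targets": [[100, 0, 0, 0, 0], [100, 0, 0, 0, 0], [100, 0, 0, 0, 0], [100, 0, 0, 0, 0]]}}

```text
time_s: 69.18
tool_pos: [0.5595, -0.1712, 0.1914]
tool_rot: [-180.0, -0.0, 0.0]
force: [0.3, 0.2, 0.6]
grip_width: 0.0872
```

```bash
python3 -c "
from h import *
print(ticket.sign_off())"
```

```text
the job is handed in; nothing more can be done
None
```

The job is done and handed in at about 69 s. I dipped the pusher's foot in the cup, pushed all three plates home with it, dipped it again and stood it upright on the rest pad. Plate 3 was knocked aside partway through, after I had set it, so I pushed it home a second time.

- **Plates:** The last head-on camera fits put every plate within about 0.5 mm and 0.001 rad of home. In each square's frame they read (-29.7, -22.4), (-29.7, -22.2) and (-29.5, -22.1) mm against (-30, -22.5).
- **Disagreeing readings:** Views of a neighbouring square from the side read up to 2 mm and 0.07 rad off. I put that down to the bar's side face hiding or merging with the plate edge, because the direct view of the same plate was clean each time.
- **Cup and pusher:** The cup is upright and its measured position had not moved. The pusher stands upright on the pad, seen in the wrist and scene pictures. I did not measure the bystanders, but they looked unmoved in the last scene picture.
- **Forces:** The highest force I read was about 11 N, when the foot briefly touched the worktop on the way down to plate 1. I saw no sign of the grip slackening.

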